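Clamp a tube rack on the shaker with a wing nut between posts

ROBOT

A 6-joint arm with a two-finger parallel gripper is mounted at the origin on a cart in front of the work surface, level with it; the furniture and walls round the work are solid. World frame = base frame: x ahead of the robot, y to its left, z up, the work surface at z = 0. Lengths are in m, angles in rad, forces in N, time in s.
With the tool pointing down it reaches from about 0.35 to 0.775 m from the base axis. Payload 7.3 kg.
Tool frame: the origin (TCP) lies at the very end of the fingers, on their centre line; the grasp point (between the pads) lies 19 mm behind it; x points along the fingers, y is the direction in which the jaws open and shut, and the axes are right-handed (so a half turn about x gives the same grasp; the last joint's range is limited). The gripper opens to 92 mm and grips with 3 to 60 N. Pads are 19 mm wide; open, the fingers measure 130 mm over their backs; the gripper's body (75 mm by 190 mm) begins 47 mm behind the grasp point.
Start: joints at [-1.45, 0.342, 1.524, -0, 1.275, -0.146], TCP at [0.138, -0.506, 0.227] pointing down, gripper open.
Joint ranges: [-2.53, 2.53], [-0.77, 2.02], [0.04, 2.7], [-1, 4.14], [0.28, 2.66], [-3.11, 3.11]. Speed limits (rad/s): [2.57, 2.57, 3.14, 3.14, 3.14, 3.14].

INTERFACE

Orientations are given as [roll, pitch, yaw] about the fixed x, y, z axes, in that order (R = Rz(yaw) Ry(pitch) Rx(roll)).
In Python, from cell import observe, vision, job gives the robot as it stands.
- The arm moves only by the tool send_rows, never from a script. Its argument "motion" is a list of rows, each an object with "hand": the opening, from -1 (shut) to 1 (fully open), so that 0 is half open; "slide": the shift along the tool's x, y, z in mm, a list of three; "spin": the turn about the tool's x in rad. In form: [{"hand": hand, "slide": [tx, ty, tz], "spin": spin}, ...]. A call has 1 to 8 rows; each row shifts and turns the pose as measured when the row begins, along the tool's axes as they then stand; what a row does not reach is not made up. A row lasts 1/10 s, in which the tool goes at most 50 mm and 8.59 degrees, less where a joint would pass 70% of its speed; a pose out of reach is approached as far as the arm can. A call with a gripper value outside its range is refused whole. The fingers move at their own pace and stop on an object; "grip_force" is the grip in N (left out, the last holds). Time passes only in rows, so rows that do not move let the fingers close. It gives the time, the measured TCP pose, the force and the opening at its end, in the units of the state.
- observe(): the state, without advancing time (a new reading comes with each control period).
- vision.read_camera(name): name is "side" or "top"; returns a dict with "pixels" (420x560x3 uint8, blue, green, red), "range_z" (420x560 float32, m along the optical axis (not along the pixel's ray), 0 where there is no reading), "fx", "fy", "cx", "cy" (pixels), "world_from_camera" (4x4, takes a point from camera to world coordinates). Camera axes: x right, y down, z forward; pixel columns grow to the right and rows downward; lengths in m; the calibration is good to about 2 mm. A picture is of the moment at which its call begins.
- job.hand_in(): hands the job in, once; it reports no verdict.
Trained networks look in a picture, given as the dict that the camera call returned (one of the last four; its "shot" number tells which), for a name from the list of things; names that differ only in an ending like _2 or _b are one class to them, and where a whole thing is asked for, a point or a joint stands for the part that bears it (a point fixed in the world has none). Each returns a list of dicts, best first, with "conf" (0 to 1); they miss things now and then, are a little off and sometimes report something else, mostly with a low value. They report only what shows in the picture. A call takes as long as a camera call. They do not tell look-alikes from the thing itself.
- vision.search_frame(picture, thing): "uv" ([column, row] in pixels, amid what is visible of it).
- vision.cut_out(picture, thing): "mask" (420x560 bool, what is visible of it) and "uv" ([column, row] in pixels, amid what is visible of it).
The state is a dict: "time": time; "qpos": joint angles; "qvel": joint speeds; "joint_efforts": joint torques, N m; "tool_pos": TCP position; "tool_rot": TCP orientation; "contact_force": force on the tool from outside, world axes, zero at the start; "torque": the same for the moment, N m; "opening": finger opening in m.
Only numpy, scipy, OpenCV 4.12 (cv2) and the standard library are available. Lean on these libraries where they do the work, as an engineer would, in place of code of your own. Each camera call takes 0.05 s, during which the arm holds its last target.

TASK

Clamp the red tube rack on the shaker: slide the slotted metal plate by its red tab under the brass wing nut until its slot is fully home against the stud, then screw the wing nut down clockwise, in short turns between the two upright posts, until it is finger-tight on the plate. Do it with feeling: do not ram the plate against the stud, bump the posts or over-tighten the nut, and leave the bottle, beaker and tip box where they stand.

Things in the scene. Friction and masses are not known exactly. Their poses are not given: they have to be found in the camera images.
- shaker: low white shaker with an aluminium platform, fixed to the bench, about 270 x 210 mm, platform top 45 mm above the bench. Origin on the bench under the stud axis; x points from its front (blue guide channel) to its back (tube rack), y to its left, z up
- post_left: upright fixed steel post with black rubber sleeve, diameter 13 (foot 20), top 156 mm above the platform (201 mm above the bench), 80 mm from the stud axis along the shaker's +y. Origin at its foot on the platform
- post_right: the same post at 80 mm along the shaker's -y. A gripper body that hangs lower than the post tops can turn only between them: a body 180 mm long and 75 mm wide must keep its long side within about 53 degrees of the shaker's x axis, so the nut is turned up to 90 degrees or so at a time
- stud: fixed threaded steel stud, diameter 10 mm, top 133 mm above the bench. Origin at its foot on the platform
- wing_nut: brass nut with FOUR equal wings at 90 degrees, on the stud. Origin on the stud axis at its underside, z up; wings along its own +x, -x, +y, -y. Flange 40 mm diameter, 4 mm thick; wings 46 mm from flat tip to opposite flat tip, 11 mm wide, 6 to 32 mm above the underside. Clockwise from above lowers it 1.27 mm per rad. It starts 1.8 to 4.7 mm clear of the plate: 1.4 to 3.7 rad to be felt out
- nut_grip (a point): point on the nut's axis at half the height of its wings, 19 mm above its underside; axes as the nut. Grip opposite wing tips from above. Torque: 0.06 N m when free; it climbs steeply once the nut bears on the plate. Finger-tight is 8 to 25 N on the plate, in torque about 0.17 (0.14 to 0.2) N m above the free value, reached 0.2 to 0.6 rad after touching; it stays where it is left
- stud_axis (a point): point on the stud's axis, 42.5 mm above the platform; axes as the shaker
- clamp_plate: loose aluminium plate, 143 x 60 x 6 mm, 0.16 kg, in the blue guide channel (2 mm play each side, side lips 5 mm high) in front of the nut. Origin: plate_seat, on its underside; x along the slot to its two prongs, z up; it spans x -92 to +51 mm. Slot 15 mm wide, open to +x. Its underside is 84.1 mm above the bench, give or take 1; it slides 35 to 55 mm along the shaker's +x until the stud stops it
- plate_seat (a point): point on the plate's underside near the inner slot end where the stud's axis comes when the plate is home (within 6 mm horizontally); the slot end itself is 6 mm behind it, so the stud stops the plate about 1 mm past; axes as the plate
- plate_tab (a point): centre of the red upright grip tab on the plate, 74 mm behind plate_seat (plate -x), 24 mm above the plate's underside. The tab is 28 mm along x, 14 mm wide along y and reaches from 6 to 39 mm above the underside: grip it across its 14 mm width
- tube_rack: red moulded tube block, 96 x 56 x 36 mm, loose in its nest behind the stud, its long side along the shaker's y; origin at the centre of its underside. The prongs of the plate slide over its top
- bottle_blue: bystander: white bottle with a blue cap, 58 mm wide, 117 mm high, to the left; origin under its centre
- beaker: bystander: glass beaker, 74 mm wide, 93 mm high, to the right; origin under its centre
- tip_box: bystander: blue-lidded tip box, 124 x 69 x 93 mm, to the right at the back; origin under its centre
Mind the look-alikes: they are no part of the job. Leave any purple look-alike of the tube_rack alone.

How it is judged:
By the outcome, as a careful person would: the job done as asked, in the order asked, and still so for the second after the job is handed in, with the robot touching nothing.
It also fails if it takes over 72 s, if anything falls off the work surface, if the arm or the gripper's body presses on something with over 40 N, if the wrist force passes 120 N, or if a joint passes its speed limit or range.

## Working session

There is one attempt and no reset: what is moved stays moved. The work goes in short steps, Python scripts to look and compute and a tool call to move; the robot and the scene stay as the last step left them, time stands still between calls to the robot, and variables do not carry over. Pictures are saved under pics/ and viewed, and the job is handed in when it is done.

Besides the shell and the picture viewer there is one more tool, called after "Request:" by a JSON object that holds its "op" and its "data", one argument or row to a line. send_rows: Moves the arm, as the interface text tells. Its arguments: {"type":"object","properties":{"motion":{"type":"array","items":{"type":"object","properties":{"hand":{"type":"number"},"slide":{"type":"array","items":{"type":"number"}},"spin":{"type":"number"}}}},"grip_force":{"type":"number"}},"required":["motion"]}

```bash
ls; mkdir -p pics; cat > h.py <<'E'
import numpy as np, cv2
from cell import observe, vision, job
from scipy.spatial.transform import Rotation as R
def cloud(p):
    z=p["range_z"]; v,u=np.mgrid[0:z.shape[0],0:z.shape[1]]
    P=np.stack([(u-p["cx"])/p["fx"]*z,(v-p["cy"])/p["fy"]*z,z,np.ones_like(z)],-1)
    W=P@np.array(p["world_from_camera"]).T
    W=W[...,:3]; W[z==0]=np.nan
    return W
E
python3 - <<'E'
from h import *
s=observe(); print(s)
for n in ["top","side"]:
    p=vision.read_camera(n); cv2.imwrite(f"pics/{n}0.png",p["pixels"]); 
    np.savez(f"{n}0.npz",**{k:np.array(p[k]) for k in p})
    print(n,p["fx"],p["cx"],p["cy"],p["world_from_camera"])
    for t in ["wing_nut","clamp_plate","plate_tab","post_left","post_right","tube_rack","stud","bottle_blue","beaker","tip_box","shaker"]:
        W=cloud(p)
        for d in vision.cut_out(p,t)[:2]:
            m=d["mask"]; print(t,round(d["conf"],2),np.round(d["uv"]),m.sum(),np.round(np.nanmedian(W[m],0),3), np.round(np.nanmax(W[m],0),3))
E
```

```text
pics
{'time': 0.0, 'qpos': array([-1.45001109e+00,  3.42738890e-01,  1.52502774e+00, -5.15130719e-05,
        1.27538898e+00, -1.46026637e-01]), 'qvel': array([ 0.00043512,  0.00094165, -0.00025813, -0.00103149, -0.00109859,
        0.00136902]), 'joint_efforts': array([ 1.94238901e-04, -4.31236589e+01, -2.44219226e+01,  7.18345447e-02,
        5.58101234e-02, -1.35846203e-04]), 'tool_pos': array([ 0.13836272, -0.50601241,  0.22603283]), 'tool_rot': array([-1.6853174 ,  1.56923259,  1.72310217]), 'contact_force': array([-0.2568854 ,  0.00195674, -0.34696596]), 'torque': array([-0.07555521,  0.00375662,  0.05618002]), 'opening': 0.09183446681593113}
top 384.79581874394773 282.86793544376 209.59689957888136 [[-2.00222910e-02 -9.81658177e-01  1.89595179e-01  3.81868580e-01]
 [-9.99788531e-01  2.05484434e-02  8.09570435e-04 -1.30381721e-02]
 [-4.69060725e-03 -1.89538876e-01 -9.81862013e-01  1.16713851e+00]
 [ 0.00000000e+00  0.00000000e+00  0.00000000e+00  1.00000000e+00]]
clamp_plate 0.92 [268. 222.] 823 [0.559 0.03  0.088] [0.646 0.062 0.124]
plate_tab 0.81 [266. 221.] 857 [0.561 0.029
[... 1309 characters left out ...]
t 0.71 [281. 191.] 219 [ 0.624 -0.054  0.136] [ 0.631 -0.048  0.199]
tube_rack 0.91 [246. 226.] 473 [0.684 0.053 0.081] [0.714 0.104 0.119]
stud 0.45 [266. 226.] 59 [0.634 0.024 0.063] [0.734 0.029 0.132]
stud 0.16 [268. 211.] 275 [0.629 0.031 0.11 ] [0.723 0.045 0.125]
bottle_blue 0.59 [267. 278.] 64 [0.55  0.354 0.109] [0.599 0.362 0.116]
beaker 0.65 [349. 191.] 639 [ 0.474 -0.341  0.052] [ 0.558 -0.328  0.091]
beaker 0.59 [302. 223.] 645 [0.553 0.039 0.088] [0.648 0.066 0.122]
tip_box 0.7 [286. 188.] 1049 [ 0.673 -0.323  0.052] [0.89  0.023 0.132]
tip_box 0.17 [281. 190.] 187 [ 0.624 -0.054  0.133] [ 0.631 -0.048  0.199]
shaker 0.91 [277. 252.] 3917 [0.615 0.106 0.042] [0.933 0.141 0.2  ]
```

```bash
python3 - <<'E'
import cv2
a=cv2.imread("pics/top0.png"); cv2.imwrite("pics/top0c.png",cv2.resize(a[140:280,210:350],None,fx=4,fy=4,interpolation=cv2.INTER_CUBIC))
a=cv2.imread("pics/side0.png"); cv2.imwrite("pics/side0c.png",cv2.resize(a[160:300,210:370],None,fx=4,fy=4,interpolation=cv2.INTER_CUBIC))
E
```

```text
(no output)
```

View pics/top0.png

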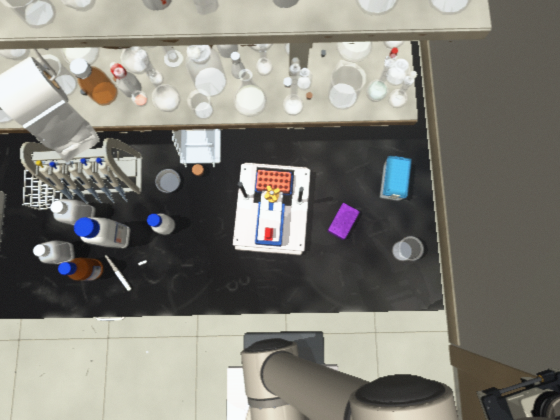

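View pics/top0c.png

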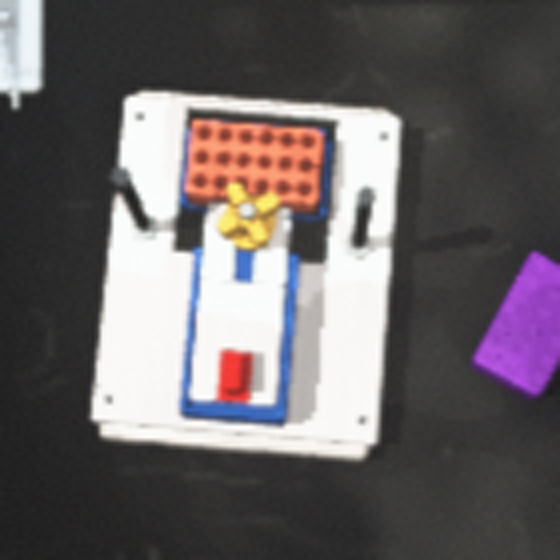

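View pics/side0c.png

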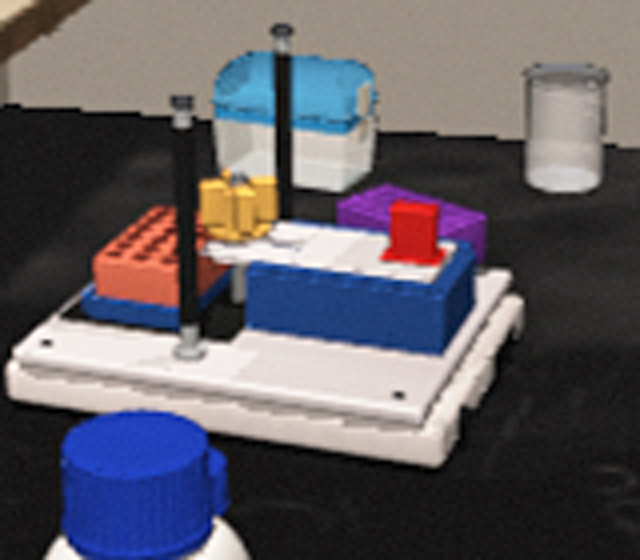

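The top view shows the shaker turned slightly, with the red tab at about (268,234), the nut at (271,194), and posts at (242,190) and (301,192). The purple look-alike is at (344,222). Next I'll fit the geometry.

```bash
cat > fit.py <<'E'
from h import *
import sys
tops={};
def fit(ps):
  for n,p in ps.items():
    W=cloud(p); c=p["pixels"].astype(int); B,G,Rr=c[...,0],c[...,1],c[...,2]
    roi=(np.abs(W[...,0]-.60)<.17)&(np.abs(W[...,1]-.02)<.13)
    red=roi&(Rr>150)&(G<60)&(B<60)&(W[...,2]>.08)
    yel=roi&(Rr>140)&(G>100)&(B<110)&(Rr-B>70)&(W[...,2]>.09)&(abs(W[...,0]-.63)<.05)
    pt=roi&(W[...,2]>.192)
    blue=roi&(B>120)&(Rr<90)&(G<120)
    for nm,m in [("tab",red),("nut",yel)]:
        Q=W[m]; print(n,nm,m.sum(),"med",np.round(np.median(Q,0),4),"lo",np.round(np.percentile(Q,3,axis=0),4),"hi",np.round(np.percentile(Q,97,axis=0),4))
        t=Q[Q[:,2]>np.percentile(Q[:,2],97)-.006]; print("   top part",len(t),np.round(t.mean(0),4), "mid",np.round((t.min(0)+t.max(0))/2,4))
    for s in (1,-1):
        Q=W[pt&((W[...,1]-.02)*s>0)]; print(n,"post",s,len(Q),np.round(Q.mean(0),4) if len(Q) else "")
    pl=roi&(abs(W[...,2]-.045)<.006)
    Q=W[pl][:,:2].astype(np.float32); r=cv2.minAreaRect(Q*1000); print(n,"platform",len(Q),r, "z",np.median(W[pl][:,2]))
if __name__=="__main__":
    ps={n:dict(np.load(f"{n}0.npz")) for n in ("top","side")}
    fit(ps)
E
python3 fit.py
```

```text
top tab 41 med [0.5167 0.0271 0.1184] lo [0.5083 0.0224 0.0906] hi [0.5312 0.0355 0.1231]
   top part 23 [0.5178 0.0293 0.1203] mid [0.5196 0.0299 0.1204]
top nut 117 med [0.6285 0.0174 0.1184] lo [0.6121 0.0009 0.0933] hi [0.6491 0.0331 0.1257]
   top part 55 [0.6329 0.017  0.1227] mid [0.6316 0.017  0.1229]
top post 1 18 [0.6404 0.0991 0.1982]
top post -1 20 [ 0.6242 -0.0597  0.1986]
top platform 3319 ((610.7879638671875, 22.16706085205078), (209.8357696533203, 249.87257385253906), 84.06709289550781) z 0.043063846918814486
side tab 167 med [0.5211 0.0389 0.106 ] lo [0.5087 0.0305 0.0903] hi [0.5344 0.0432 0.1216]
   top part 44 [0.5215 0.0371 0.1193] mid [0.5221 0.0355 0.1191]
side nut 255 med [0.6295 0.0309 0.1106] lo [0.6122 0.0134 0.0948] hi [0.6509 0.0429 0.1243]
   top part 72 [0.6329 0.0273 0.1217] mid [0.6318 0.0264 0.1239]
side post 1 24 [0.6409 0.1036 0.1972]
side post -1 20 [ 0.6248 -0.0555  0.197 ]
side platform 1880 ((612.2454833984375, 26.322349548339844), (211.51687622070312, 251.02061462402344), 84.53392791748047) z 0.043323610832629256
```

```bash
cat > st.py <<'E'
from h import *
S=np.array([0.632,0.0195]); YAW=-0.101
ex=np.array([np.cos(YAW),np.sin(YAW)]); ey=np.array([-ex[1],ex[0]])
def st(target=None,jaw=None):
    s=observe(); M=R.from_euler("xyz",s["tool_rot"]).as_matrix()
    ya=np.arctan2(M[1,1],M[0,1])
    d=s["tool_pos"][:2]-S
    print("t %.2f pos %s jawyaw %.3f (rel shaker %.3f) down %s open %.1f"%(s["time"],np.round(s["tool_pos"],4),ya,ya-YAW,np.round(M[:,0],3),s["opening"]*1e3))
    print("  in shaker xy(mm) %s F %s T %s q %s"%(np.round([d@ex*1e3,d@ey*1e3],1),np.round(s["contact_force"],2),np.round(s["torque"],3),np.round(s["qpos"],3)))
    if target is not None:
        print("  slide to target (tool axes mm)",np.round(M.T@(np.array(target)-s["tool_pos"])*1e3,1))
    if jaw is not None:
        e=(jaw-ya+np.pi/2)%np.pi-np.pi/2; print("  spin (about tool x, down) ",round(-e,3))
if __name__=="__main__":
    import sys
    a=[float(x) for x in sys.argv[1:]]
    st(a[:3] if len(a)>=3 else None, a[3] if len(a)>3 else None)
E
python3 st.py 0.5195 0.031 0.24 1.47
```

```text
t 1.20 pos [ 0.1384 -0.5064  0.2267] jawyaw -1.304 (rel shaker -1.203) down [ 0. -0. -1.] open 91.8
  in shaker xy(mm) [-438. -573.] F [ 0.24 -0.66 -0.07] T [-0.075  0.042  0.019] q [-1.45   0.342  1.524  0.     1.275 -0.146]
  slide to target (tool axes mm) [ -13.3 -418.  -509.3]
  spin (about tool x, down)  0.368
```

Request:
{"op": "send_rows", "data": {
  "motion": [
    {"hand": 1,"slide": [-3,-31,-38],"spin": 0},
    {"hand": 1,"slide": [-3,-31,-38],"spin": 0},
    {"hand": 1,"slide": [-3,-31,-38],"spin": 0},
    {"hand": 1,"slide": [-3,-31,-38],"spin": 0},
    {"hand": 0.5,"slide": [-1,-31,-38],"spin": 0},
    {"hand": 0.2,"slide": [0,-31,-38],"spin": 0},
    {"hand": 0,"slide": [0,-31,-38],"spin": 0},
    {"hand": -0.1,"slide": [0,-31,-38],"spin": 0}
  ],
  "grip_force": 20
}}

```text
time: 2.0
tool_pos: [0.3695, -0.1845, 0.2396]
tool_rot: [1.933, 1.566, -0.953]
contact_force: [0.7, -0.6, -0.2]
opening: 0.0645
```

```bash
python3 st.py 0.5195 0.031 0.24 1.47
```

```text
t 2.00 pos [ 0.3695 -0.1845  0.2396] jawyaw -1.316 (rel shaker -1.215) down [ 0.003 -0.004 -1.   ] open 64.5
  in shaker xy(mm) [-240.6 -229.4] F [ 0.65 -0.6  -0.24] T [ 0.002 -0.049 -0.025] q [-0.648  0.12   1.783 -0.002  1.234  0.669]
  slide to target (tool axes mm) [  -0.8 -170.7 -199.4]
  spin (about tool x, down)  0.356
```

Request:
{"op": "send_rows", "data": {
  "motion": [
    {"hand": -0.15,"slide": [0,-31,-37],"spin": 0},
    {"hand": -0.15,"slide": [0,-31,-37],"spin": 0},
    {"hand": -0.15,"slide": [0,-31,-37],"spin": 0},
    {"hand": -0.15,"slide": [0,-31,-37],"spin": 0},
    {"hand": -0.15,"slide": [0,-31,-37],"spin": 0},
    {"hand": -0.15,"slide": [0,-10,-10],"spin": 0.13},
    {"hand": -0.15,"slide": [0,0,0],"spin": 0.13},
    {"hand": -0.15,"slide": [0,0,0],"spin": 0.1}
  ]
}}

```text
time: 2.8
tool_pos: [0.5233, 0.0399, 0.2399]
tool_rot: [2.707, 1.562, -0.542]
contact_force: [-1.2, -1.1, 0.6]
opening: 0.0388
```

```bash
python3 st.py 0.5195 0.031 0.135 1.47
```

```text
t 2.80 pos [0.5233 0.0399 0.2399] jawyaw -1.679 (rel shaker -1.578) down [ 0.007 -0.004 -1.   ] open 38.8
  in shaker xy(mm) [-110.2    9.4] F [-1.23 -1.14  0.63] T [ 0.021  0.029 -0.006] q [-0.067  0.327  1.508 -0.004  1.298  1.612]
  slide to target (tool axes mm) [104.9   8.9   3.6]
  spin (about tool x, down)  -0.007
```

Request:
{"op": "send_rows", "data": {
  "motion": [
    {"hand": -0.15,"slide": [0,9,3.5],"spin": -0.007},
    {"hand": -0.15,"slide": [40,0,0],"spin": 0},
    {"hand": -0.15,"slide": [40,0,0],"spin": 0},
    {"hand": -0.15,"slide": [20,0,0],"spin": 0},
    {"hand": -0.15,"slide": [0,0,0],"spin": 0}
  ]
}}

```text
time: 3.3
tool_pos: [0.5196, 0.0281, 0.1386]
tool_rot: [2.776, 1.557, -0.454]
contact_force: [0.3, -1.0, 0.8]
opening: 0.039
```

```bash
python3 - <<'E'
from st import *
st([0.5195,0.031,0.096],1.47)
for n in ("top","side"):
    p=vision.read_camera(n); a=p["pixels"]; cv2.imwrite(f"pics/{n}1.png",cv2.resize(a[140:300,210:350],None,fx=4,fy=4,interpolation=cv2.INTER_CUBIC))
E
```

```text
t 3.30 pos [0.5196 0.0281 0.1386] jawyaw -1.659 (rel shaker -1.558) down [ 0.012 -0.006 -1.   ] open 39.0
  in shaker xy(mm) [-112.7   -2.7] F [ 0.29 -0.97  0.79] T [ 0.041 -0.012  0.015] q [-0.09   0.417  1.675 -0.006  1.038  1.571]
  slide to target (tool axes mm) [42.6 -3.   0.9]
  spin (about tool x, down)  0.013
```

View pics/side1.png

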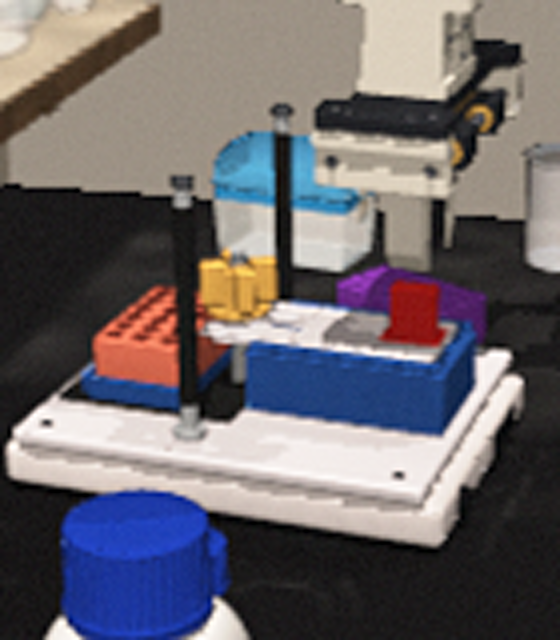

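View pics/top1.png

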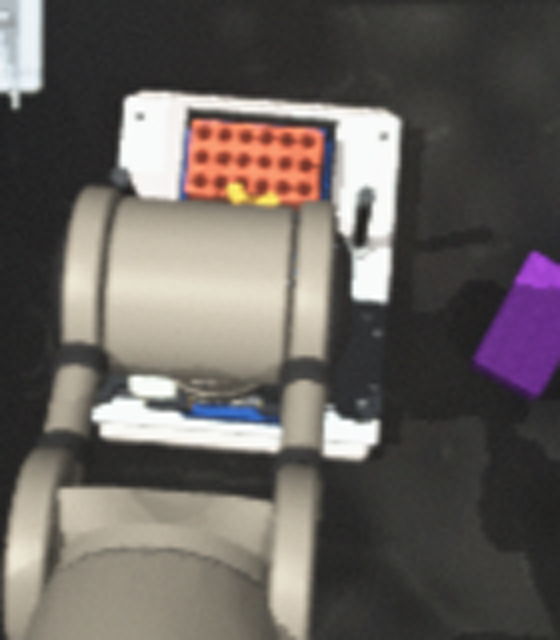

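Request:
{"op": "send_rows", "data": {
  "motion": [
    {"hand": -0.15,"slide": [15,-3,1],"spin": 0.01},
    {"hand": -0.15,"slide": [15,0,0],"spin": 0},
    {"hand": -0.15,"slide": [8,0,0],"spin": 0},
    {"hand": -0.15,"slide": [4,0,0],"spin": 0},
    {"hand": -0.15,"slide": [0,0,0],"spin": 0}
  ]
}}

```text
time: 3.9
tool_pos: [0.5266, 0.0294, 0.1062]
tool_rot: [3.0, 1.538, -0.238]
contact_force: [-0.4, 0.4, -0.3]
opening: 0.0391
```

```bash
python3 st.py 0.5195 0.031 0.0955 1.47
```

```text
t 3.90 pos [0.5266 0.0294 0.1062] jawyaw -1.667 (rel shaker -1.566) down [ 0.032 -0.008 -0.999] open 39.1
  in shaker xy(mm) [-105.9   -0.7] F [-0.4   0.37 -0.34] T [0.054 0.008 0.005] q [-0.087  0.46   1.71  -0.006  0.939  1.584]
  slide to target (tool axes mm) [10.4 -0.9  7.6]
  spin (about tool x, down)  0.005
```

Request:
{"op": "send_rows", "data": {
  "motion": [
    {"hand": -0.15,"slide": [0,0,0],"spin": 0},
    {"hand": -0.15,"slide": [0,0,0],"spin": 0},
    {"hand": -0.15,"slide": [0,0,0],"spin": 0}
  ]
}}

```text
time: 4.2
tool_pos: [0.5278, 0.0293, 0.1082]
tool_rot: [3.013, 1.535, -0.224]
contact_force: [0.2, -0.1, 0.1]
opening: 0.039
```

```bash
python3 st.py 0.5195 0.031 0.0955 1.47
```

```text
t 4.20 pos [0.5278 0.0293 0.1082] jawyaw -1.667 (rel shaker -1.566) down [ 0.035 -0.008 -0.999] open 39.0
  in shaker xy(mm) [-104.7   -0.8] F [ 0.22 -0.13  0.08] T [ 0.007  0.051 -0.014] q [-0.087  0.457  1.708 -0.006  0.941  1.583]
  slide to target (tool axes mm) [12.4 -1.   8.9]
  spin (about tool x, down)  0.005
```

Request:
{"op": "send_rows", "data": {
  "motion": [
    {"hand": -0.15,"slide": [0,0,0],"spin": 0},
    {"hand": -0.15,"slide": [0,0,0],"spin": 0},
    {"hand": -0.15,"slide": [0,0,0],"spin": 0},
    {"hand": -0.15,"slide": [0,0,0],"spin": 0},
    {"hand": -0.15,"slide": [0,0,0],"spin": 0},
    {"hand": -0.15,"slide": [0,0,0],"spin": 0}
  ]
}}

```text
time: 4.8
tool_pos: [0.528, 0.0293, 0.1087]
tool_rot: [3.016, 1.534, -0.221]
contact_force: [-0.6, 0.2, -0.4]
opening: 0.0388
```

```bash
python3 st.py 0.5195 0.031 0.0955 1.47
```

```text
t 4.80 pos [0.528  0.0293 0.1087] jawyaw -1.666 (rel shaker -1.565) down [ 0.036 -0.008 -0.999] open 38.8
  in shaker xy(mm) [-104.5   -0.7] F [-0.6   0.19 -0.38] T [0.031 0.061 0.044] q [-0.087  0.457  1.707 -0.006  0.941  1.583]
  slide to target (tool axes mm) [12.8 -0.9  9.1]
  spin (about tool x, down)  0.005
```

Request:
{"op": "send_rows", "data": {
  "motion": [
    {"hand": -0.15,"slide": [0,-1,9],"spin": 0},
    {"hand": -0.15,"slide": [0,0,0],"spin": 0},
    {"hand": -0.15,"slide": [0,0,0],"spin": 0},
    {"hand": -0.15,"slide": [0,0,0],"spin": 0}
  ]
}}

```text
time: 5.2
tool_pos: [0.5179, 0.0314, 0.1082]
tool_rot: [3.013, 1.535, -0.224]
contact_force: [-1.1, -0.7, 0.6]
opening: 0.039
```

```bash
python3 st.py 0.5195 0.031 0.0955 1.47
```

```text
t 5.20 pos [0.5179 0.0314 0.1082] jawyaw -1.666 (rel shaker -1.565) down [ 0.035 -0.008 -0.999] open 39.0
  in shaker xy(mm) [-114.7    0.4] F [-1.07 -0.74  0.56] T [0.007 0.082 0.006] q [-0.084  0.442  1.735 -0.006  0.929  1.586]
  slide to target (tool axes mm) [12.8  0.2 -1.2]
  spin (about tool x, down)  0.005
```

Request:
{"op": "send_rows", "data": {
  "motion": [
    {"hand": -0.15,"slide": [13,0,-1],"spin": 0},
    {"hand": -0.15,"slide": [0,0,0],"spin": 0},
    {"hand": -0.15,"slide": [0,0,0],"spin": 0},
    {"hand": -0.15,"slide": [0,0,0],"spin": 0}
  ]
}}

```text
time: 5.6
tool_pos: [0.52, 0.0312, 0.0959]
tool_rot: [3.02, 1.533, -0.217]
contact_force: [0.4, -0.3, -0.1]
opening: 0.039
```

```bash
python3 st.py 0.5195 0.031 0.0955 1.47
```

```text
t 5.60 pos [0.52   0.0312 0.0959] jawyaw -1.666 (rel shaker -1.565) down [ 0.037 -0.008 -0.999] open 39.0
  in shaker xy(mm) [-112.6    0.3] F [ 0.41 -0.34 -0.11] T [ 0.011 -0.004 -0.021] q [-0.084  0.462  1.743 -0.006  0.9    1.586]
  slide to target (tool axes mm) [0.4 0.2 0.5]
  spin (about tool x, down)  0.005
```

Request:
{"op": "send_rows", "data": {
  "motion": [
    {"hand": -0.5,"slide": [0,0,0],"spin": 0},
    {"hand": -0.6,"slide": [0,0,0],"spin": 0},
    {"hand": -0.8,"slide": [0,0,0],"spin": 0},
    {"hand": -0.8,"slide": [0,0,0],"spin": 0},
    {"hand": -0.8,"slide": [0,0,0],"spin": 0}
  ],
  "grip_force": 12
}}

```text
time: 6.1
tool_pos: [0.5206, 0.0312, 0.0971]
tool_rot: [3.029, 1.531, -0.207]
contact_force: [-0.3, 0.6, -1.7]
opening: 0.0139
```

```bash
python3 - <<'E'
from st import *
st([0.5195,0.031,0.0955],1.47)
p=vision.read_camera("side"); a=p["pixels"]; cv2.imwrite(f"pics/side2.png",cv2.resize(a[140:300,210:350],None,fx=4,fy=4,interpolation=cv2.INTER_CUBIC))
E
```

```text
t 6.10 pos [0.5206 0.0312 0.0971] jawyaw -1.666 (rel shaker -1.565) down [ 0.038 -0.008 -0.999] open 13.9
  in shaker xy(mm) [-112.     0.4] F [-0.32  0.63 -1.74] T [0.114 0.023 0.071] q [-0.084  0.46   1.742 -0.006  0.9    1.586]
  slide to target (tool axes mm) [1.5 0.3 1.1]
  spin (about tool x, down)  0.005
```

View pics/side2.png

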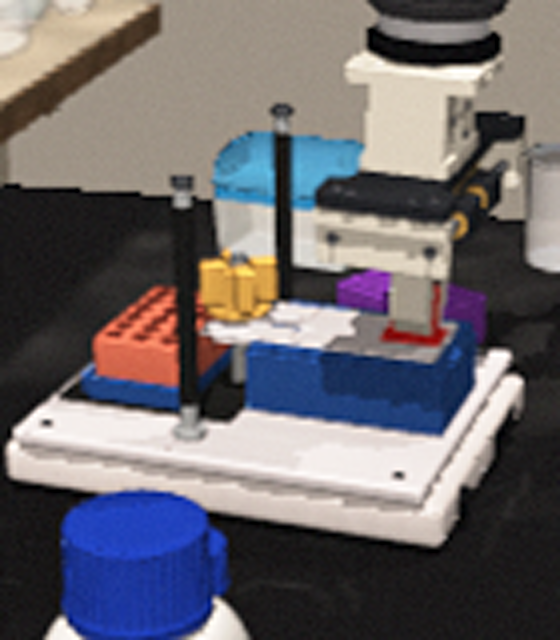

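Request:
{"op": "send_rows", "data": {
  "motion": [
    {"hand": -0.8,"slide": [1.2,0,-2],"spin": 0},
    {"hand": -0.8,"slide": [0.4,0,-4],"spin": 0},
    {"hand": -0.8,"slide": [0.4,0,-4],"spin": 0},
    {"hand": -0.8,"slide": [0.4,0,-4],"spin": 0}
  ]
}}

```text
time: 6.55
tool_pos: [0.5314, 0.0303, 0.0964]
tool_rot: [2.999, 1.538, -0.237]
contact_force: [-5.9, 0.9, 7.7]
opening: 0.014
```

```bash
python3 st.py
```

```text
t 6.55 pos [0.5314 0.0303 0.0964] jawyaw -1.666 (rel shaker -1.565) down [ 0.031 -0.008 -0.999] open 14.0
  in shaker xy(mm) [-101.1    0.6] F [-5.91  0.9   7.72] T [0.314 0.73  0.041] q [-0.084  0.481  1.707 -0.006  0.922  1.585]
```

Request:
{"op": "send_rows", "data": {
  "motion": [
    {"hand": -0.8,"slide": [0,0,-4],"spin": 0},
    {"hand": -0.8,"slide": [0.1,0,-4],"spin": 0},
    {"hand": -0.8,"slide": [0.1,0,-4],"spin": 0}
  ]
}}

```text
time: 6.85
tool_pos: [0.5441, 0.0291, 0.0964]
tool_rot: [2.996, 1.539, -0.241]
contact_force: [-2.1, -0.3, 2.5]
opening: 0.0137
```

```bash
python3 st.py
```

```text
t 6.85 pos [0.5441 0.0291 0.0964] jawyaw -1.665 (rel shaker -1.564) down [ 0.031 -0.008 -0.999] open 13.7
  in shaker xy(mm) [-88.4   0.7] F [-2.1  -0.29  2.47] T [0.179 0.411 0.111] q [-0.084  0.5    1.671 -0.006  0.939  1.585]
```

Request:
{"op": "send_rows", "data": {
  "motion": [
    {"hand": -0.8,"slide": [0.1,0,-3],"spin": 0},
    {"hand": -0.8,"slide": [0.1,0,-3],"spin": 0},
    {"hand": -0.8,"slide": [0.1,0,-2],"spin": 0}
  ]
}}

```text
time: 7.15
tool_pos: [0.5528, 0.0283, 0.0964]
tool_rot: [2.994, 1.54, -0.242]
contact_force: [-3.8, 0.7, 4.5]
opening: 0.0137
```

```bash
python3 st.py
```

```text
t 7.15 pos [0.5528 0.0283 0.0964] jawyaw -1.665 (rel shaker -1.564) down [ 0.03  -0.007 -1.   ] open 13.7
  in shaker xy(mm) [-79.7   0.8] F [-3.76  0.65  4.53] T [0.2   0.538 0.061] q [-0.084  0.514  1.646 -0.006  0.952  1.584]
```

Nearly home, so I'll take small steps now and feel for the stop.

Request:
{"op": "send_rows", "data": {
  "motion": [
    {"hand": -0.8,"slide": [0,0,-1.5],"spin": 0},
    {"hand": -0.8,"slide": [0,0,-1.5],"spin": 0},
    {"hand": -0.8,"slide": [0,0,0],"spin": 0}
  ]
}}

```text
time: 7.45
tool_pos: [0.5564, 0.028, 0.0965]
tool_rot: [2.997, 1.539, -0.239]
contact_force: [-1.4, 0.0, 2.9]
opening: 0.0137
```

```bash
python3 st.py
```

```text
t 7.45 pos [0.5564 0.028  0.0965] jawyaw -1.665 (rel shaker -1.564) down [ 0.031 -0.007 -1.   ] open 13.7
  in shaker xy(mm) [-76.1   0.8] F [-1.43  0.03  2.9 ] T [0.159 0.242 0.026] q [-0.085  0.519  1.636 -0.006  0.956  1.584]
```

Request:
{"op": "send_rows", "data": {
  "motion": [
    {"hand": -0.8,"slide": [0,0,-1],"spin": 0},
    {"hand": -0.8,"slide": [0,0,-1],"spin": 0}
  ]
}}

```text
time: 7.65
tool_pos: [0.5583, 0.0278, 0.0965]
tool_rot: [2.994, 1.54, -0.242]
contact_force: [-2.1, 0.3, 2.1]
opening: 0.0136
```

Request:
{"op": "send_rows", "data": {
  "motion": [
    {"hand": -0.8,"slide": [0,0,-1],"spin": 0}
  ]
}}

```text
time: 7.75
tool_pos: [0.5591, 0.0277, 0.0965]
tool_rot: [2.993, 1.54, -0.243]
contact_force: [-5.5, 0.6, 4.7]
opening: 0.014
```

```bash
python3 st.py
```

```text
t 7.75 pos [0.5591 0.0277 0.0965] jawyaw -1.665 (rel shaker -1.564) down [ 0.03  -0.007 -1.   ] open 14.0
  in shaker xy(mm) [-73.3   0.8] F [-5.48  0.64  4.71] T [ 0.163  0.874 -0.013] q [-0.085  0.524  1.627 -0.006  0.961  1.584]
```

Request:
{"op": "send_rows", "data": {
  "motion": [
    {"hand": -0.8,"slide": [-0.1,0,-0.7],"spin": 0}
  ]
}}

```text
time: 7.85
tool_pos: [0.5591, 0.0277, 0.0965]
tool_rot: [2.981, 1.542, -0.255]
contact_force: [-5.8, 0.7, 4.9]
opening: 0.014
```

Request:
{"op": "send_rows", "data": {
  "motion": [
    {"hand": -0.8,"slide": [-0.1,0,-0.7],"spin": 0}
  ]
}}

```text
time: 7.95
tool_pos: [0.5591, 0.0277, 0.0965]
tool_rot: [2.97, 1.544, -0.266]
contact_force: [-5.3, 1.0, 5.0]
opening: 0.0139
```

```bash
python3 st.py
```

```text
t 7.95 pos [0.5591 0.0277 0.0965] jawyaw -1.665 (rel shaker -1.564) down [ 0.026 -0.007 -1.   ] open 13.9
  in shaker xy(mm) [-73.4   0.8] F [-5.29  1.03  4.97] T [0.204 0.794 0.019] q [-0.085  0.525  1.624 -0.006  0.966  1.584]
```

Request:
{"op": "send_rows", "data": {
  "motion": [
    {"hand": -0.8,"slide": [0,0,-1.6],"spin": 0}
  ]
}}

```text
time: 8.05
tool_pos: [0.5592, 0.0277, 0.0963]
tool_rot: [2.938, 1.547, -0.298]
contact_force: [-10.6, 0.5, 8.9]
opening: 0.014
```

```bash
python3 - <<'E'
from st import *
st()
p=vision.read_camera("side"); a=p["pixels"]; cv2.imwrite(f"pics/side3.png",cv2.resize(a[140:300,210:350],None,fx=4,fy=4,interpolation=cv2.INTER_CUBIC))
E
```

```text
t 8.05 pos [0.5592 0.0277 0.0963] jawyaw -1.665 (rel shaker -1.564) down [ 0.023 -0.007 -1.   ] open 14.0
  in shaker xy(mm) [-73.3   0.8] F [-10.59   0.49   8.86] T [0.168 1.497 0.007] q [-0.084  0.527  1.621 -0.006  0.971  1.584]
```

View pics/side3.png

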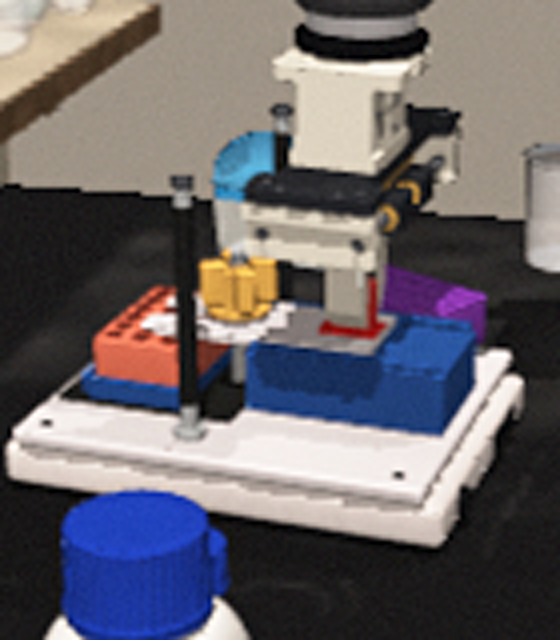

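Request:
{"op": "send_rows", "data": {
  "motion": [
    {"hand": -0.5,"slide": [0,0,0],"spin": 0},
    {"hand": -0.2,"slide": [0,0,0],"spin": 0},
    {"hand": -0.15,"slide": [0,0,0],"spin": 0},
    {"hand": -0.15,"slide": [-20,0,0],"spin": 0},
    {"hand": -0.15,"slide": [-40,0,0],"spin": 0},
    {"hand": -0.15,"slide": [-40,0,0],"spin": 0},
    {"hand": -0.15,"slide": [-20,0,0],"spin": 0},
    {"hand": 0.0,"slide": [0,0,0],"spin": 0}
  ]
}}

```text
time: 8.9
tool_pos: [0.5584, 0.028, 0.2188]
tool_rot: [2.948, 1.545, -0.289]
contact_force: [0.2, -0.1, 0.3]
opening: 0.0431
```

```bash
python3 - <<'E'
from st import *
from fit import fit
st([0.632,0.0195,0.2])
p=vision.read_camera("side"); a=p["pixels"]; cv2.imwrite(f"pics/side4.png",cv2.resize(a[140:300,210:350],None,fx=4,fy=4,interpolation=cv2.INTER_CUBIC))
p2=vision.read_camera("top"); a=p2["pixels"]; cv2.imwrite(f"pics/top4.png",cv2.resize(a[140:300,210:350],None,fx=4,fy=4,interpolation=cv2.INTER_CUBIC))
try: fit({"side":p})
except Exception as e: print(e)
E
```

```text
t 8.90 pos [0.5584 0.028  0.2188] jawyaw -1.666 (rel shaker -1.565) down [ 0.025 -0.007 -1.   ] open 43.1
  in shaker xy(mm) [-74.1   1. ] F [ 0.22 -0.15  0.29] T [ 0.068 -0.008  0.026] q [-0.084  0.397  1.464 -0.006  1.256  1.584]
  slide to target (tool axes mm) [ 20.6   1.3 -73.5]
side tab 155 med [0.5597 0.0357 0.1047] lo [0.5469 0.0291 0.0906] hi [0.5728 0.0399 0.1206]
   top part 34 [0.5603 0.0348 0.1187] mid [0.5603 0.0351 0.1184]
side nut 250 med [0.629  0.0307 0.1108] lo [0.6135 0.013  0.0944] hi [0.6506 0.0431 0.1243]
   top part 73 [0.6327 0.0278 0.1219] mid [0.633  0.0253 0.1243]
side post 1 6473 [0.5452 0.0813 0.4357]
side post -1 784 [ 0.5225 -0.0101  0.3851]
side platform 1891 ((611.6781005859375, 25.768226623535156), (213.44021606445312, 251.16326904296875), 84.02864074707031) z 0.04336167640133076
```

View pics/side4.png

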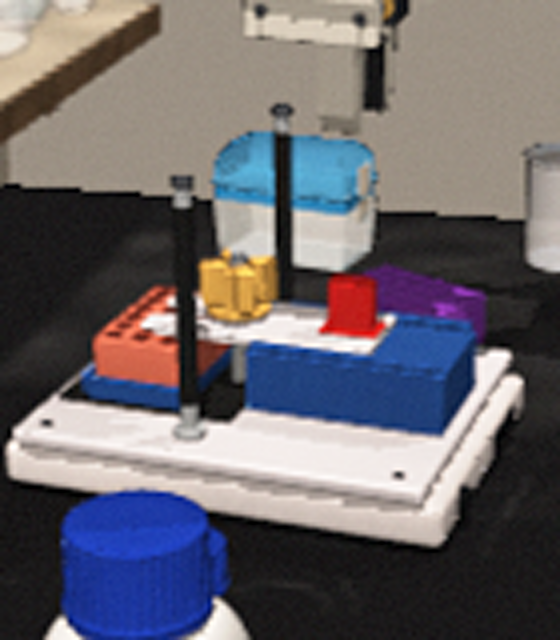

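View pics/top4.png

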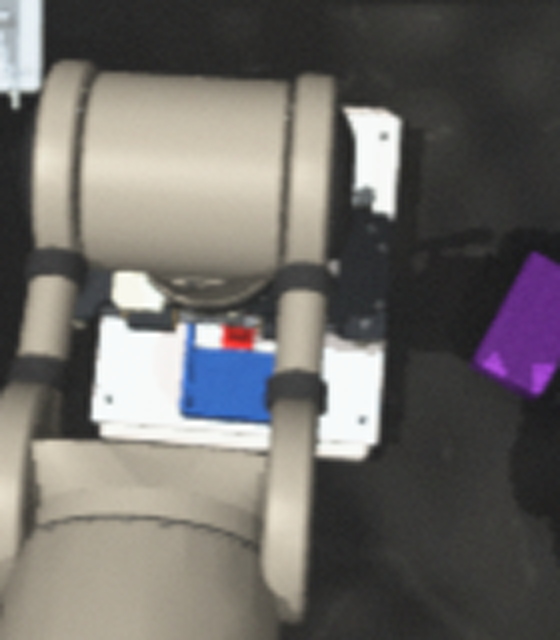

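```bash
python3 - <<'E'
import numpy as np,cv2
from scipy.optimize import minimize
for n in ("top","side"):
    p=dict(np.load(f"{n}0.npz")); M=p["world_from_camera"]; Mi=np.linalg.inv(M); fx,fy,cx,cy=[float(p[k]) for k in("fx","fy","cx","cy")]
    img=p["pixels"].astype(float); 
    u0,v0=(271,194) if n=="top" else (271,213)
    sub=img[v0-16:v0+17,u0-16:u0+17]; yel=np.clip((sub[...,2]-sub[...,0]-30)/100,0,1)*(sub[...,1]>0.6*sub[...,2])
    S=4
    def render(x,y,zb,a):
        m=np.zeros((33*S,33*S),np.uint8)
        def proj(P):
            c=(np.c_[P,np.ones(len(P))]@Mi.T); uv=np.c_[c[:,0]/c[:,2]*fx+cx,c[:,1]/c[:,2]*fy+cy]
            return ((uv-[u0-16,v0-16]+.5)*S-.5)
        t=np.linspace(0,2*np.pi,40)
        def prism(xy,z0,z1):
            P=np.r_[np.c_[xy,np.full(len(xy),z0)],np.c_[xy,np.full(len(xy),z1)]]
            h=cv2.convexHull(proj(P).astype(np.float32)); cv2.fillConvexPoly(m,np.round(h*16).astype(np.int32),255,shift=4)
        ctr=np.array([x,y])
        prism(ctr+.020*np.c_[np.cos(t),np.sin(t)],zb,zb+.004)
        for k in (0,1):
            c,s=np.cos(a+k*np.pi/2),np.sin(a+k*np.pi/2); r=np.array([[23,5.5],[23,-5.5],[-23,-5.5],[-23,5.5]])/1000
            prism(ctr+r@np.array([[c,s],[-s,c]]),zb+.006,zb+.032)
        return cv2.resize(m,(33,33),interpolation=cv2.INTER_AREA)/255.
    best=[]
    for a in np.radians(np.arange(-45,45,2.5)):
        r=min((np.sum((render(x,y,.0935,a)-yel)**2),x,y) for x in np.arange(.626,.6381,.0015) for y in np.arange(.0135,.0261,.0015))
        best.append((r[0],np.degrees(a),r[1],r[2]))
    best.sort(); print(n,yel.sum()); print(np.round(best[:5],4)); print(np.round(best[-2:],3))
    b=best[0]; v=np.hstack([yel,render(b[2],b[3],.0935,np.radians(b[1])),]); cv2.imwrite(f"pics/nut_{n}.png",cv2.resize((v*255).astype(np.uint8),None,fx=8,fy=8,interpolation=0))
E
```

```text
top 222.06
[[8.75159e+01 3.00000e+01 6.33500e-01 1.80000e-02]
 [8.78504e+01 3.25000e+01 6.33500e-01 1.80000e-02]
 [8.96694e+01 3.50000e+01 6.33500e-01 1.80000e-02]
 [8.98742e+01 2.75000e+01 6.33500e-01 1.95000e-02]
 [9.08182e+01 2.50000e+01 6.33500e-01 1.95000e-02]]
[[ 1.30988e+02 -1.50000e+01  6.38000e-01  1.80000e-02]
 [ 1.32095e+02 -1.75000e+01  6.38000e-01  1.50000e-02]]
side 264.83000000000004
[[2.64805e+01 2.50000e+01 6.32000e-01 2.25000e-02]
 [2.68133e+01 2.75000e+01 6.32000e-01 2.25000e-02]
 [2.71561e+01 2.25000e+01 6.32000e-01 2.25000e-02]
 [2.73553e+01 2.00000e+01 6.32000e-01 2.25000e-02]
 [2.73897e+01 3.25000e+01 6.32000e-01 2.25000e-02]]
[[ 4.7119e+01 -3.0000e+01  6.3000e-01  2.4000e-02]
 [ 4.8180e+01 -2.7500e+01  6.3000e-01  2.4000e-02]]
```

View pics/nut_top.png

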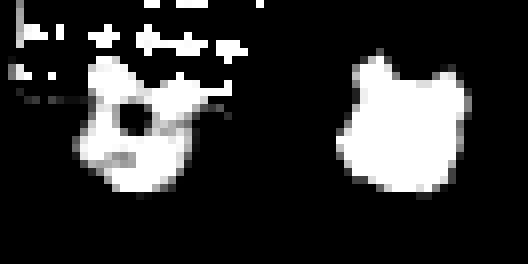

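View pics/nut_side.png

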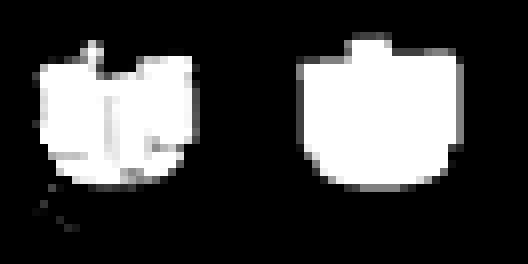

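Request:
{"op": "send_rows", "data": {
  "motion": [
    {"hand": 0.2,"slide": [0,0,-37],"spin": 0},
    {"hand": 0.25,"slide": [0,0,-36],"spin": 0},
    {"hand": 0.3,"slide": [0,0,0],"spin": -0.148},
    {"hand": 0.3,"slide": [0,0,0],"spin": -0.148},
    {"hand": 0.3,"slide": [0,0,0],"spin": -0.148},
    {"hand": 0.3,"slide": [0,0,0],"spin": -0.148},
    {"hand": 0.3,"slide": [0,0,0],"spin": -0.148},
    {"hand": 0.3,"slide": [0,0,0],"spin": -0.148}
  ]
}}

```text
time: 9.8
tool_pos: [0.6252, 0.0211, 0.1953]
tool_rot: [-0.471, 1.558, -2.804]
contact_force: [-0.4, -0.2, -0.3]
opening: 0.06
```

Request:
{"op": "send_rows", "data": {
  "motion": [
    {"hand": 0.3,"slide": [0,0,0],"spin": -0.148},
    {"hand": 0.3,"slide": [0,0,0],"spin": -0.148},
    {"hand": 0.3,"slide": [0,0,0],"spin": -0.148},
    {"hand": 0.3,"slide": [0,0,0],"spin": -0.148},
    {"hand": 0.3,"slide": [0,0,0],"spin": -0.148},
    {"hand": 0.3,"slide": [0,0,0],"spin": -0.148},
    {"hand": 0.3,"slide": [0,0,0],"spin": -0.148},
    {"hand": 0.3,"slide": [0,0,0],"spin": -0.148}
  ]
}}

```text
time: 10.6
tool_pos: [0.6181, 0.0212, 0.1738]
tool_rot: [-1.97, 1.528, -3.103]
contact_force: [0.1, -0.6, 0.0]
opening: 0.0598
```

```bash
python3 st.py 0.632 0.0195 0.15 0.49
```

```text
t 10.60 pos [0.6181 0.0212 0.1738] jawyaw 0.437 (rel shaker 0.538) down [-0.043 -0.002 -0.999] open 59.8
  in shaker xy(mm) [-14.    0.3] F [ 0.07 -0.6   0.04] T [ 0.    -0.166 -0.002] q [-0.087  0.581  1.284 -0.006  1.319 -0.522]
  slide to target (tool axes mm) [23.2 12.7  7.8]
  spin (about tool x, down)  -0.053
```

Request:
{"op": "send_rows", "data": {
  "motion": [
    {"hand": 0.3,"slide": [0,0,0],"spin": 0},
    {"hand": 0.3,"slide": [0,0,0],"spin": 0}
  ]
}}

```text
time: 10.8
tool_pos: [0.6166, 0.0213, 0.1697]
tool_rot: [-1.983, 1.522, -3.119]
contact_force: [-0.1, 0.3, -0.8]
opening: 0.06
```

Request:
{"op": "send_rows", "data": {
  "motion": [
    {"hand": 0.3,"slide": [0,0,0],"spin": 0},
    {"hand": 0.3,"slide": [0,0,0],"spin": 0}
  ]
}}

```text
time: 11.0
tool_pos: [0.6161, 0.0213, 0.168]
tool_rot: [-1.983, 1.519, -3.124]
contact_force: [0.4, -0.5, 0.1]
opening: 0.0596
```

```bash
python3 st.py 0.632 0.0195 0.15 0.49
```

```text
t 11.00 pos [0.6161 0.0213 0.168 ] jawyaw 0.430 (rel shaker 0.531) down [-0.052 -0.001 -0.999] open 59.6
  in shaker xy(mm) [-16.    0.2] F [ 0.35 -0.46  0.07] T [-0.023 -0.166 -0.009] q [-0.087  0.587  1.29  -0.006  1.316 -0.515]
  slide to target (tool axes mm) [17.2 14.5  8.6]
  spin (about tool x, down)  -0.06
```

Request:
{"op": "send_rows", "data": {
  "motion": [
    {"hand": 0.3,"slide": [-30,14,8],"spin": 0},
    {"hand": 0.3,"slide": [0,0,0],"spin": 0}
  ]
}}

```text
time: 11.2
tool_pos: [0.633, 0.02, 0.1968]
tool_rot: [-1.987, 1.516, -3.131]
contact_force: [0.1, -0.2, 1.6]
opening: 0.0595
```

```bash
python3 st.py 0.632 0.0195 0.15 0.49
```

```text
t 11.20 pos [0.633  0.02   0.1968] jawyaw 0.427 (rel shaker 0.528) down [-0.055 -0.001 -0.998] open 59.5
  in shaker xy(mm) [0.9 0.6] F [ 0.09 -0.18  1.6 ] T [ 0.011 -0.157  0.004] q [-0.087  0.599  1.187 -0.005  1.41  -0.512]
  slide to target (tool axes mm) [46.8  1.3  1.1]
  spin (about tool x, down)  -0.063
```

Request:
{"op": "send_rows", "data": {
  "motion": [
    {"hand": 0.3,"slide": [0,0,0],"spin": 0},
    {"hand": 0.3,"slide": [0,0,0],"spin": 0}
  ]
}}

```text
time: 11.4
tool_pos: [0.6327, 0.02, 0.1962]
tool_rot: [-1.986, 1.515, -3.132]
contact_force: [-0.4, 0.2, 0.4]
opening: 0.0598
```

```bash
python3 st.py 0.632 0.0195 0.15 0.49
```

```text
t 11.40 pos [0.6327 0.02   0.1962] jawyaw 0.425 (rel shaker 0.526) down [-0.055 -0.001 -0.998] open 59.8
  in shaker xy(mm) [0.7 0.6] F [-0.39  0.23  0.38] T [-0.042 -0.227  0.003] q [-0.087  0.599  1.189 -0.005  1.409 -0.51 ]
  slide to target (tool axes mm) [46.2  1.5  1.2]
  spin (about tool x, down)  -0.065
```

Request:
{"op": "send_rows", "data": {
  "motion": [
    {"hand": 0.3,"slide": [15,1,1],"spin": -0.03},
    {"hand": 0.3,"slide": [15,0,0],"spin": -0.03},
    {"hand": 0.3,"slide": [8,0,0],"spin": 0},
    {"hand": 0.3,"slide": [4,0,0],"spin": 0},
    {"hand": 0.3,"slide": [0,0,0],"spin": 0}
  ]
}}

```text
time: 11.9
tool_pos: [0.6302, 0.0197, 0.1517]
tool_rot: [-2.047, 1.514, -3.134]
contact_force: [-0.8, -0.2, 0.4]
opening: 0.0592
```

```bash
python3 st.py 0.632 0.0195 0.15 0.49
```

```text
t 11.90 pos [0.6302 0.0197 0.1517] jawyaw 0.484 (rel shaker 0.585) down [-0.057 -0.    -0.998] open 59.2
  in shaker xy(mm) [-1.8  0. ] F [-0.83 -0.23  0.42] T [ 0.002 -0.18   0.019] q [-0.087  0.63   1.259 -0.006  1.31  -0.57 ]
  slide to target (tool axes mm) [1.6 1.6 1.1]
  spin (about tool x, down)  -0.006
```

Request:
{"op": "send_rows", "data": {
  "motion": [
    {"hand": 0.3,"slide": [-40,0,0],"spin": 0},
    {"hand": 0.3,"slide": [-20,0,0],"spin": 0},
    {"hand": 0.3,"slide": [0,0,0],"spin": 0}
  ]
}}

```text
time: 12.2
tool_pos: [0.6334, 0.0198, 0.2132]
tool_rot: [-2.049, 1.512, -3.138]
contact_force: [-0.5, -0.5, 0.4]
opening: 0.06
```

```bash
python3 st.py 0.632 0.0195 0.15 0.49
```

```text
t 12.20 pos [0.6334 0.0198 0.2132] jawyaw 0.483 (rel shaker 0.584) down [-0.059 -0.    -0.998] open 60.0
  in shaker xy(mm) [1.4 0.4] F [-0.48 -0.49  0.35] T [-0.049 -0.148 -0.034] q [-0.087  0.592  1.155 -0.005  1.453 -0.568]
  slide to target (tool axes mm) [63.2  1.9  1.3]
  spin (about tool x, down)  -0.007
```

Request:
{"op": "send_rows", "data": {
  "motion": [
    {"hand": 0.3,"slide": [0,-32,-17],"spin": 0},
    {"hand": 0.3,"slide": [0,-32,-17],"spin": 0}
  ]
}}

```text
time: 12.4
tool_pos: [0.5622, 0.0199, 0.215]
tool_rot: [-2.046, 1.514, -3.136]
contact_force: [-0.4, 0.4, 0.6]
opening: 0.0597
```

```bash
python3 st.py 0.632 0.0195 0.15 0.49
```

```text
t 12.40 pos [0.5622 0.0199 0.215 ] jawyaw 0.482 (rel shaker 0.583) down [-0.057 -0.    -0.998] open 59.7
  in shaker xy(mm) [-69.4  -6.6] F [-0.37  0.4   0.63] T [ 0.054 -0.142 -0.012] q [-0.097  0.454  1.385 -0.006  1.36  -0.577]
  slide to target (tool axes mm) [60.9 64.9 34.3]
  spin (about tool x, down)  -0.008
```

Request:
{"op": "send_rows", "data": {
  "motion": [
    {"hand": 0.3,"slide": [0,0,0],"spin": 0},
    {"hand": 0.3,"slide": [0,0,0],"spin": 0}
  ]
}}

```text
time: 12.6
tool_pos: [0.5581, 0.0203, 0.2144]
tool_rot: [-2.051, 1.51, -3.142]
contact_force: [0.2, 0.0, -0.1]
opening: 0.0599
```

```bash
python3 st.py 0.632 0.0195 0.15 0.49
```

```text
t 12.60 pos [0.5581 0.0203 0.2144] jawyaw 0.481 (rel shaker 0.582) down [-0.06  -0.    -0.998] open 59.9
  in shaker xy(mm) [-73.6  -6.6] F [ 0.25  0.02 -0.08] T [ 0.034 -0.162 -0.023] q [-0.097  0.449  1.395 -0.006  1.358 -0.577]
  slide to target (tool axes mm) [59.8 68.5 36.6]
  spin (about tool x, down)  -0.009
```

Request:
{"op": "send_rows", "data": {
  "motion": [
    {"hand": 0.3,"slide": [0,0,0],"spin": 0.148},
    {"hand": 0.3,"slide": [0,0,0],"spin": 0.148},
    {"hand": 0.3,"slide": [0,0,0],"spin": 0.148},
    {"hand": 0.3,"slide": [0,0,0],"spin": 0.148}
  ]
}}

```text
time: 13.0
tool_pos: [0.5615, 0.0201, 0.213]
tool_rot: [-1.445, 1.512, -3.14]
contact_force: [-0.0, -0.2, -0.0]
opening: 0.0598
```

```bash
python3 st.py 0.632 0.0195 0.15 0.49
```

```text
t 13.00 pos [0.5615 0.0201 0.213 ] jawyaw -0.124 (rel shaker -0.023) down [-0.059 -0.    -0.998] open 59.8
  in shaker xy(mm) [-70.2  -6.6] F [-0.05 -0.22 -0.02] T [-0.088 -0.117 -0.06 ] q [-0.097  0.455  1.389 -0.006  1.356  0.028]
  slide to target (tool axes mm) [58.7 73.6 -8.6]
  spin (about tool x, down)  -0.614
```

Request:
{"op": "send_rows", "data": {
  "motion": [
    {"hand": 0.3,"slide": [0,0,0],"spin": -0.148},
    {"hand": 0.3,"slide": [0,0,0],"spin": -0.148},
    {"hand": 0.3,"slide": [0,0,0],"spin": -0.148},
    {"hand": 0.3,"slide": [0,0,0],"spin": -0.148}
  ]
}}

```text
time: 13.4
tool_pos: [0.5658, 0.0198, 0.2107]
tool_rot: [-2.038, 1.513, -3.14]
contact_force: [0.9, -0.6, -0.2]
opening: 0.0597
```

```bash
python3 st.py 0.632 0.0195 0.15 0.49
```

```text
t 13.40 pos [0.5658 0.0198 0.2107] jawyaw 0.470 (rel shaker 0.571) down [-0.057 -0.    -0.998] open 59.7
  in shaker xy(mm) [-65.9  -6.4] F [ 0.95 -0.63 -0.2 ] T [-0.035 -0.204  0.007] q [-0.097  0.464  1.381 -0.006  1.354 -0.565]
  slide to target (tool axes mm) [56.8 61.9 31.7]
  spin (about tool x, down)  -0.02
```

Request:
{"op": "send_rows", "data": {
  "motion": [
    {"hand": 0.3,"slide": [0,31,16],"spin": 0},
    {"hand": 0.3,"slide": [0,31,16],"spin": 0},
    {"hand": 0.3,"slide": [0,0,0],"spin": 0},
    {"hand": 0.3,"slide": [0,0,0],"spin": 0},
    {"hand": 0.3,"slide": [0,0,0],"spin": 0}
  ]
}}

```text
time: 13.9
tool_pos: [0.6393, 0.0193, 0.2022]
tool_rot: [-2.047, 1.51, 3.138]
contact_force: [0.4, -0.4, 0.9]
opening: 0.0595
```

```bash
python3 st.py 0.632 0.0195 0.15 0.49
```

```text
t 13.90 pos [0.6393 0.0193 0.2022] jawyaw 0.474 (rel shaker 0.575) down [-0.061  0.    -0.998] open 59.5
  in shaker xy(mm) [7.3 0.5] F [ 0.42 -0.39  0.92] T [ 0.011 -0.131 -0.032] q [-0.087  0.612  1.15  -0.005  1.441 -0.559]
  slide to target (tool axes mm) [52.5 -3.6 -2. ]
  spin (about tool x, down)  -0.016
```

Request:
{"op": "send_rows", "data": {
  "motion": [
    {"hand": 0.3,"slide": [0,0,0],"spin": 0.148},
    {"hand": 0.3,"slide": [0,0,0],"spin": 0.148},
    {"hand": 0.3,"slide": [0,0,0],"spin": 0.148},
    {"hand": 0.3,"slide": [0,0,0],"spin": 0.148}
  ]
}}

```text
time: 14.3
tool_pos: [0.6369, 0.0195, 0.2033]
tool_rot: [-1.442, 1.51, 3.139]
contact_force: [-0.5, 0.1, -0.6]
opening: 0.0596
```

```bash
python3 st.py 0.632 0.0195 0.15 0.49
```

```text
t 14.30 pos [0.6369 0.0195 0.2033] jawyaw -0.131 (rel shaker -0.030) down [-0.061  0.    -0.998] open 59.6
  in shaker xy(mm) [4.9 0.5] F [-0.5   0.11 -0.6 ] T [-0.056 -0.162 -0.007] q [-0.087  0.606  1.157 -0.005  1.439  0.045]
  slide to target (tool axes mm) [53.5 -1.6  0.2]
  spin (about tool x, down)  -0.621
```

Request:
{"op": "send_rows", "data": {
  "motion": [
    {"hand": 0.3,"slide": [0,0,0],"spin": -0.148},
    {"hand": 0.3,"slide": [0,0,0],"spin": -0.148},
    {"hand": 0.3,"slide": [0,0,0],"spin": -0.148},
    {"hand": 0.3,"slide": [0,0,0],"spin": -0.148},
    {"hand": 0.3,"slide": [0,0,0],"spin": -0.03}
  ]
}}

```text
time: 14.8
tool_pos: [0.6336, 0.0197, 0.2062]
tool_rot: [-2.066, 1.512, -3.14]
contact_force: [-0.4, -0.6, -0.6]
opening: 0.0597
```

```bash
python3 st.py 0.632 0.0195 0.14 0.49
```

```text
t 14.80 pos [0.6336 0.0197 0.2062] jawyaw 0.497 (rel shaker 0.598) down [-0.059 -0.    -0.998] open 59.7
  in shaker xy(mm) [1.6 0.4] F [-0.45 -0.59 -0.57] T [-0.035 -0.184  0.021] q [-0.087  0.597  1.166 -0.005  1.438 -0.583]
  slide to target (tool axes mm) [66.2  1.9  1.3]
  spin (about tool x, down)  0.007
```

Request:
{"op": "send_rows", "data": {
  "motion": [
    {"hand": 0.3,"slide": [30,1,1],"spin": 0},
    {"hand": 0.3,"slide": [30,1,1],"spin": 0},
    {"hand": 0.3,"slide": [5,0,0],"spin": 0},
    {"hand": 0.3,"slide": [0,0,0],"spin": 0},
    {"hand": 0.3,"slide": [0,0,0],"spin": 0}
  ]
}}

```text
time: 15.3
tool_pos: [0.6316, 0.019, 0.1449]
tool_rot: [-2.057, 1.518, -3.13]
contact_force: [0.4, 0.1, -0.4]
opening: 0.0596
```

```bash
python3 - <<'E'
from st import *
st([0.631,0.0195,0.101],0.49)
p=vision.read_camera("side"); a=p["pixels"]; cv2.imwrite(f"pics/side5.png",cv2.resize(a[140:300,210:350],None,fx=4,fy=4,interpolation=cv2.INTER_CUBIC))
E
```

```text
t 15.30 pos [0.6316 0.019  0.1449] jawyaw 0.498 (rel shaker 0.599) down [-0.053 -0.001 -0.999] open 59.6
  in shaker xy(mm) [-0.3 -0.5] F [ 0.38  0.15 -0.44] T [ 0.025 -0.15   0.005] q [-0.088  0.635  1.268 -0.005  1.291 -0.585]
  slide to target (tool axes mm) [43.9  1.7  0.4]
  spin (about tool x, down)  0.008
```

View pics/side5.png

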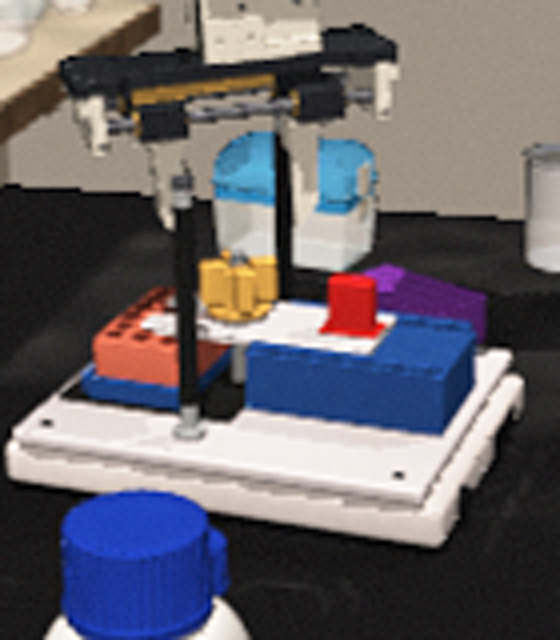

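Request:
{"op": "send_rows", "data": {
  "motion": [
    {"hand": 0.3,"slide": [20,1.5,0.4],"spin": 0},
    {"hand": 0.3,"slide": [16,0,0],"spin": 0},
    {"hand": 0.3,"slide": [5,0,0],"spin": 0},
    {"hand": 0.3,"slide": [0,0,0],"spin": 0},
    {"hand": 0.3,"slide": [0,0,0],"spin": 0}
  ]
}}

```text
time: 15.85
tool_pos: [0.6352, 0.0191, 0.1107]
tool_rot: [-2.023, 1.532, -3.096]
contact_force: [-0.0, 0.3, -0.4]
opening: 0.0597
```

```bash
python3 st.py 0.631 0.0195 0.101 0.49
```

```text
t 15.85 pos [0.6352 0.0191 0.1107] jawyaw 0.498 (rel shaker 0.599) down [-0.039 -0.002 -0.999] open 59.7
  in shaker xy(mm) [ 3.2 -0.1] F [-0.01  0.32 -0.4 ] T [ 0.007 -0.157  0.05 ] q [-0.088  0.666  1.309 -0.006  1.205 -0.584]
  slide to target (tool axes mm) [ 9.9 -3.2 -2.2]
  spin (about tool x, down)  0.008
```

Request:
{"op": "send_rows", "data": {
  "motion": [
    {"hand": 0.3,"slide": [0,-3.2,-2.2],"spin": 0},
    {"hand": 0.3,"slide": [9,0,0],"spin": 0},
    {"hand": 0.3,"slide": [0,0,0],"spin": 0},
    {"hand": 0.3,"slide": [0,0,0],"spin": 0}
  ]
}}

```text
time: 16.25
tool_pos: [0.6318, 0.0195, 0.1037]
tool_rot: [-2.007, 1.535, -3.079]
contact_force: [0.7, -0.2, -0.5]
opening: 0.0597
```

```bash
python3 st.py 0.6315 0.0195 0.101 0.49
```

```text
t 16.25 pos [0.6318 0.0195 0.1037] jawyaw 0.498 (rel shaker 0.599) down [-0.035 -0.002 -0.999] open 59.7
  in shaker xy(mm) [-0.2 -0.1] F [ 0.72 -0.18 -0.47] T [-0.005 -0.126 -0.027] q [-0.088  0.665  1.332 -0.006  1.179 -0.583]
  slide to target (tool axes mm) [ 2.7 -0.2 -0.1]
  spin (about tool x, down)  0.008
```

Request:
{"op": "send_rows", "data": {
  "motion": [
    {"hand": 0.2,"slide": [2.5,0,0],"spin": 0},
    {"hand": 0.1,"slide": [0,0,0],"spin": 0},
    {"hand": 0.04,"slide": [0,0,0],"spin": 0},
    {"hand": -0.1,"slide": [0,0,0],"spin": 0},
    {"hand": -0.1,"slide": [0,0,0],"spin": 0},
    {"hand": -0.1,"slide": [0,0,0],"spin": 0}
  ],
  "grip_force": 12
}}

```text
time: 16.85
tool_pos: [0.6324, 0.0198, 0.101]
tool_rot: [-2.019, 1.537, -3.092]
contact_force: [0.4, -0.4, -0.2]
opening: 0.0465
```

```bash
python3 st.py 0.6315 0.0195 0.101 0.49
```

```text
t 16.85 pos [0.6324 0.0198 0.101 ] jawyaw 0.498 (rel shaker 0.599) down [-0.034 -0.002 -0.999] open 46.5
  in shaker xy(mm) [0.4 0.3] F [ 0.37 -0.37 -0.17] T [ 0.015 -0.302 -0.019] q [-0.087  0.669  1.335 -0.005  1.172 -0.583]
  slide to target (tool axes mm) [ 0.  -0.9 -0.2]
  spin (about tool x, down)  0.008
```

Request:
{"op": "send_rows", "data": {
  "motion": [
    {"hand": -0.15,"slide": [0,0,0],"spin": 0},
    {"hand": -0.15,"slide": [0,0,0],"spin": 0}
  ],
  "grip_force": 30
}}

```text
time: 17.05
tool_pos: [0.6324, 0.0198, 0.101]
tool_rot: [-2.02, 1.537, -3.093]
contact_force: [1.1, -0.0, -0.1]
opening: 0.0461
```

```bash
python3 st.py 0.6315 0.0195 0.101 0.49
```

```text
t 17.05 pos [0.6324 0.0198 0.101 ] jawyaw 0.498 (rel shaker 0.599) down [-0.034 -0.002 -0.999] open 46.1
  in shaker xy(mm) [0.3 0.3] F [ 1.14 -0.05 -0.12] T [ 0.093 -0.276  0.012] q [-0.087  0.669  1.335 -0.005  1.172 -0.583]
  slide to target (tool axes mm) [ 0.  -0.9 -0.2]
  spin (about tool x, down)  0.008
```

Request:
{"op": "send_rows", "data": {
  "motion": [
    {"hand": -0.15,"slide": [0.2,0,0],"spin": 0.12},
    {"hand": -0.15,"slide": [0.2,0,0],"spin": 0.12}
  ]
}}

```text
time: 17.25
tool_pos: [0.6325, 0.0199, 0.1006]
tool_rot: [-1.776, 1.537, -3.095]
contact_force: [1.6, -0.7, -0.8]
opening: 0.0458
```

```bash
python3 st.py 0.6315 0.0195 0.101 0.49
```

```text
t 17.25 pos [0.6325 0.0199 0.1006] jawyaw 0.252 (rel shaker 0.353) down [-0.034 -0.002 -0.999] open 45.8
  in shaker xy(mm) [0.5 0.4] F [ 1.59 -0.69 -0.79] T [ 0.151 -0.352  0.047] q [-0.087  0.669  1.335 -0.005  1.171 -0.337]
  slide to target (tool axes mm) [-0.3 -1.1  0.1]
  spin (about tool x, down)  -0.238
```

Request:
{"op": "send_rows", "data": {
  "motion": [
    {"hand": -0.15,"slide": [0.15,0,0],"spin": 0.12},
    {"hand": -0.15,"slide": [0.15,0,0],"spin": 0.12},
    {"hand": -0.15,"slide": [0.15,0,0],"spin": 0.12},
    {"hand": -0.15,"slide": [0.15,0,0],"spin": 0.12}
  ]
}}

```text
time: 17.65
tool_pos: [0.6328, 0.0199, 0.1]
tool_rot: [-1.281, 1.538, -3.101]
contact_force: [0.8, -0.1, -1.2]
opening: 0.046
```

```bash
python3 st.py 0.6315 0.0195 0.101 0.49
```

```text
t 17.65 pos [0.6328 0.0199 0.1   ] jawyaw -0.249 (rel shaker -0.148) down [-0.033 -0.001 -0.999] open 46.0
  in shaker xy(mm) [0.7 0.5] F [ 0.8  -0.13 -1.2 ] T [ 0.079 -0.323  0.1  ] q [-0.087  0.67   1.335 -0.005  1.169  0.163]
  slide to target (tool axes mm) [-0.9 -1.2  0.7]
  spin (about tool x, down)  -0.739
```

Request:
{"op": "send_rows", "data": {
  "motion": [
    {"hand": -0.15,"slide": [0.15,0,0],"spin": 0.12},
    {"hand": -0.15,"slide": [0.15,0,0],"spin": 0.12},
    {"hand": -0.15,"slide": [0.15,0,0],"spin": 0.12}
  ]
}}

```text
time: 17.95
tool_pos: [0.6329, 0.0199, 0.0995]
tool_rot: [-0.914, 1.538, -3.109]
contact_force: [0.6, -0.5, -0.9]
opening: 0.0459
```

```bash
python3 st.py 0.6315 0.0195 0.101 0.49
```

```text
t 17.95 pos [0.6329 0.0199 0.0995] jawyaw -0.624 (rel shaker -0.523) down [-0.033 -0.001 -0.999] open 45.9
  in shaker xy(mm) [0.8 0.5] F [ 0.56 -0.52 -0.95] T [ 0.251 -0.283  0.091] q [-0.088  0.67   1.336 -0.004  1.168  0.538]
  slide to target (tool axes mm) [-1.4 -0.9  1.2]
  spin (about tool x, down)  -1.114
```

Request:
{"op": "send_rows", "data": {
  "motion": [
    {"hand": -0.15,"slide": [0.15,0,0],"spin": 0.12},
    {"hand": -0.15,"slide": [0.15,0,0],"spin": 0.12}
  ]
}}

```text
time: 18.15
tool_pos: [0.633, 0.0198, 0.0992]
tool_rot: [-0.666, 1.539, -3.11]
contact_force: [1.3, -0.3, -0.4]
opening: 0.0457
```

```bash
python3 st.py
```

```text
t 18.15 pos [0.633  0.0198 0.0992] jawyaw -0.874 (rel shaker -0.773) down [-0.032 -0.001 -0.999] open 45.7
  in shaker xy(mm) [0.9 0.4] F [ 1.32 -0.31 -0.42] T [-0.068 -0.342  0.048] q [-0.088  0.67   1.336 -0.004  1.167  0.788]
```

Request:
{"op": "send_rows", "data": {
  "motion": [
    {"hand": 0.1,"slide": [0,0,0],"spin": 0},
    {"hand": 0.3,"slide": [0,0,0],"spin": 0},
    {"hand": 0.3,"slide": [0,0,0],"spin": 0}
  ]
}}

```text
time: 18.45
tool_pos: [0.6325, 0.0195, 0.0992]
tool_rot: [-0.66, 1.537, -3.1]
contact_force: [-1.1, 0.1, -0.3]
opening: 0.0589
```

```bash
python3 st.py 0.6325 0.0195 0.0995
```

```text
t 18.45 pos [0.6325 0.0195 0.0992] jawyaw -0.870 (rel shaker -0.769) down [-0.033 -0.001 -0.999] open 58.9
  in shaker xy(mm) [0.5 0.1] F [-1.1   0.06 -0.3 ] T [-0.009 -0.089  0.015] q [-0.088  0.67   1.337 -0.005  1.168  0.784]
  slide to target (tool axes mm) [-0.3  0.   0. ]
```

Request:
{"op": "send_rows", "data": {
  "motion": [
    {"hand": 0.3,"slide": [0,0,0],"spin": -0.145},
    {"hand": 0.3,"slide": [0,0,0],"spin": -0.145},
    {"hand": 0.3,"slide": [0,0,0],"spin": -0.145},
    {"hand": 0.3,"slide": [0,0,0],"spin": -0.145}
  ]
}}

```text
time: 18.85
tool_pos: [0.6322, 0.0194, 0.0994]
tool_rot: [-1.256, 1.537, -3.095]
contact_force: [0.4, 0.4, 0.1]
opening: 0.0599
```

```bash
python3 st.py 0.6325 0.0195 0.0995
```

```text
t 18.85 pos [0.6322 0.0194 0.0994] jawyaw -0.268 (rel shaker -0.167) down [-0.034 -0.002 -0.999] open 59.9
  in shaker xy(mm) [ 0.2 -0.1] F [0.38 0.44 0.08] T [-0.028 -0.086 -0.042] q [-0.088  0.67   1.337 -0.005  1.168  0.182]
  slide to target (tool axes mm) [-0.1  0.3 -0.2]
```

Request:
{"op": "send_rows", "data": {
  "motion": [
    {"hand": 0.3,"slide": [0,0,0],"spin": -0.145},
    {"hand": 0.3,"slide": [0,0,0],"spin": -0.145},
    {"hand": 0.3,"slide": [0,0,0],"spin": -0.145},
    {"hand": 0.3,"slide": [0,0,0],"spin": -0.145},
    {"hand": 0.3,"slide": [0,0,0],"spin": -0.145},
    {"hand": 0.3,"slide": [0,0,0],"spin": -0.145}
  ]
}}

```text
time: 19.45
tool_pos: [0.6317, 0.0194, 0.0996]
tool_rot: [-2.15, 1.536, -3.088]
contact_force: [0.2, -0.7, 0.0]
opening: 0.0597
```

```bash
python3 st.py 0.6325 0.0195 0.0995 0.699
```

```text
t 19.45 pos [0.6317 0.0194 0.0996] jawyaw 0.633 (rel shaker 0.734) down [-0.035 -0.002 -0.999] open 59.7
  in shaker xy(mm) [-0.3 -0.1] F [ 0.16 -0.74  0.03] T [ 0.021 -0.171  0.015] q [-0.088  0.669  1.337 -0.005  1.169 -0.718]
  slide to target (tool axes mm) [0.1 0.7 0.4]
  spin (about tool x, down)  -0.066
```

Request:
{"op": "send_rows", "data": {
  "motion": [
    {"hand": 0.3,"slide": [0,0.7,0.4],"spin": -0.065},
    {"hand": 0.1,"slide": [0,0,0],"spin": 0},
    {"hand": -0.1,"slide": [0,0,0],"spin": 0},
    {"hand": -0.15,"slide": [0,0,0],"spin": 0},
    {"hand": -0.15,"slide": [0,0,0],"spin": 0}
  ]
}}

```text
time: 19.95
tool_pos: [0.6325, 0.0196, 0.0996]
tool_rot: [-2.228, 1.536, -3.094]
contact_force: [-0.4, 0.3, -0.2]
opening: 0.0459
```

```bash
python3 st.py
```

```text
t 19.95 pos [0.6325 0.0196 0.0996] jawyaw 0.705 (rel shaker 0.806) down [-0.035 -0.002 -0.999] open 45.9
  in shaker xy(mm) [0.4 0.2] F [-0.42  0.35 -0.22] T [ 0.08  -0.233  0.069] q [-0.088  0.671  1.335 -0.005  1.171 -0.79 ]
```

Request:
{"op": "send_rows", "data": {
  "motion": [
    {"hand": -0.15,"slide": [0.15,0,0],"spin": 0.1},
    {"hand": -0.15,"slide": [0.15,0,0],"spin": 0.1}
  ]
}}

```text
time: 20.15
tool_pos: [0.6325, 0.0197, 0.0993]
tool_rot: [-2.023, 1.536, -3.096]
contact_force: [1.0, 0.5, -0.2]
opening: 0.0461
```

```bash
python3 st.py
```

```text
t 20.15 pos [0.6325 0.0197 0.0993] jawyaw 0.499 (rel shaker 0.600) down [-0.034 -0.002 -0.999] open 46.1
  in shaker xy(mm) [0.5 0.3] F [ 1.02  0.49 -0.24] T [ 0.124 -0.357  0.082] q [-0.088  0.671  1.335 -0.005  1.17  -0.584]
```

Request:
{"op": "send_rows", "data": {
  "motion": [
    {"hand": -0.15,"slide": [0.1,0,0],"spin": 0.1},
    {"hand": -0.15,"slide": [0.1,0,0],"spin": 0.1}
  ]
}}

```text
time: 20.35
tool_pos: [0.6326, 0.0198, 0.0991]
tool_rot: [-1.816, 1.537, -3.098]
contact_force: [-0.1, -0.4, 0.1]
opening: 0.0458
```

```bash
python3 st.py
```

```text
t 20.35 pos [0.6326 0.0198 0.0991] jawyaw 0.289 (rel shaker 0.390) down [-0.034 -0.002 -0.999] open 45.8
  in shaker xy(mm) [0.6 0.3] F [-0.07 -0.35  0.05] T [ 0.198 -0.354  0.042] q [-0.087  0.671  1.335 -0.005  1.169 -0.374]
```

Request:
{"op": "send_rows", "data": {
  "motion": [
    {"hand": -0.15,"slide": [0.1,0,0],"spin": 0.1},
    {"hand": -0.15,"slide": [0.1,0,0],"spin": 0.1}
  ]
}}

```text
time: 20.55
tool_pos: [0.6327, 0.0198, 0.0988]
tool_rot: [-1.608, 1.537, -3.1]
contact_force: [0.6, -1.1, -0.8]
opening: 0.0458
```

```bash
python3 st.py
```

```text
t 20.55 pos [0.6327 0.0198 0.0988] jawyaw 0.079 (rel shaker 0.180) down [-0.034 -0.001 -0.999] open 45.8
  in shaker xy(mm) [0.7 0.3] F [ 0.62 -1.14 -0.76] T [ 0.109 -0.311  0.021] q [-0.088  0.671  1.336 -0.005  1.168 -0.165]
```

Request:
{"op": "send_rows", "data": {
  "motion": [
    {"hand": -0.15,"slide": [0.1,0,0],"spin": 0.1},
    {"hand": -0.15,"slide": [0.1,0,0],"spin": 0.1}
  ]
}}

```text
time: 20.75
tool_pos: [0.6328, 0.0198, 0.0986]
tool_rot: [-1.402, 1.537, -3.103]
contact_force: [-0.2, 0.4, -1.3]
opening: 0.046
```

```bash
python3 st.py
```

```text
t 20.75 pos [0.6328 0.0198 0.0986] jawyaw -0.130 (rel shaker -0.029) down [-0.034 -0.001 -0.999] open 46.0
  in shaker xy(mm) [0.8 0.4] F [-0.16  0.37 -1.3 ] T [ 0.141 -0.338  0.068] q [-0.088  0.672  1.336 -0.005  1.167  0.044]
```

Request:
{"op": "send_rows", "data": {
  "motion": [
    {"hand": -0.15,"slide": [0.1,0,0],"spin": 0.1},
    {"hand": -0.15,"slide": [0.1,0,0],"spin": 0.1}
  ]
}}

```text
time: 20.95
tool_pos: [0.6328, 0.0198, 0.0983]
tool_rot: [-1.197, 1.537, -3.108]
contact_force: [0.1, 0.2, 0.2]
opening: 0.0457
```

```bash
python3 st.py
```

```text
t 20.95 pos [0.6328 0.0198 0.0983] jawyaw -0.340 (rel shaker -0.239) down [-0.033 -0.001 -0.999] open 45.7
  in shaker xy(mm) [0.8 0.4] F [0.07 0.23 0.17] T [ 0.208 -0.342  0.053] q [-0.088  0.672  1.336 -0.004  1.167  0.254]
```

Request:
{"op": "send_rows", "data": {
  "motion": [
    {"hand": -0.15,"slide": [0.1,0,0],"spin": 0.1},
    {"hand": -0.15,"slide": [0.1,0,0],"spin": 0.1}
  ]
}}

```text
time: 21.15
tool_pos: [0.6329, 0.0197, 0.0981]
tool_rot: [-0.987, 1.538, -3.107]
contact_force: [-0.8, 0.5, -0.2]
opening: 0.0454
```

```bash
python3 st.py
```

```text
t 21.15 pos [0.6329 0.0197 0.0981] jawyaw -0.550 (rel shaker -0.449) down [-0.033 -0.001 -0.999] open 45.4
  in shaker xy(mm) [0.9 0.3] F [-0.76  0.55 -0.25] T [ 0.161 -0.315  0.033] q [-0.088  0.672  1.337 -0.004  1.166  0.463]
```

Request:
{"op": "send_rows", "data": {
  "motion": [
    {"hand": -0.15,"slide": [0.1,0,0],"spin": 0.1},
    {"hand": -0.15,"slide": [0.1,0,0],"spin": 0.1},
    {"hand": -0.15,"slide": [0.1,0,0],"spin": 0.1}
  ]
}}

```text
time: 21.45
tool_pos: [0.6329, 0.0196, 0.0977]
tool_rot: [-0.672, 1.538, -3.106]
contact_force: [0.1, 1.6, 0.0]
opening: 0.0459
```

```bash
python3 st.py
```

```text
t 21.45 pos [0.6329 0.0196 0.0977] jawyaw -0.864 (rel shaker -0.763) down [-0.033 -0.001 -0.999] open 45.9
  in shaker xy(mm) [0.9 0.2] F [0.09 1.64 0.  ] T [ 0.205 -0.25   0.071] q [-0.088  0.672  1.337 -0.004  1.165  0.778]
```

Request:
{"op": "send_rows", "data": {
  "motion": [
    {"hand": 0.1,"slide": [0,0,0],"spin": 0},
    {"hand": 0.3,"slide": [0,0,0],"spin": 0},
    {"hand": 0.3,"slide": [0,0,0],"spin": 0},
    {"hand": 0.3,"slide": [0,0,0],"spin": -0.145},
    {"hand": 0.3,"slide": [0,0,0],"spin": -0.145},
    {"hand": 0.3,"slide": [0,0,0],"spin": -0.145},
    {"hand": 0.3,"slide": [0,0,0],"spin": -0.145}
  ]
}}

```text
time: 22.15
tool_pos: [0.6325, 0.0195, 0.0977]
tool_rot: [-1.268, 1.537, -3.099]
contact_force: [0.0, -0.5, 0.3]
opening: 0.0595
```

```bash
python3 st.py 0.6325 0.0195 0.0985 0.71
```

```text
t 22.15 pos [0.6325 0.0195 0.0977] jawyaw -0.260 (rel shaker -0.159) down [-0.034 -0.001 -0.999] open 59.5
  in shaker xy(mm) [0.5 0. ] F [ 0.05 -0.46  0.27] T [-0.061 -0.107  0.001] q [-0.088  0.672  1.338 -0.005  1.166  0.174]
  slide to target (tool axes mm) [-0.8 -0.  -0. ]
  spin (about tool x, down)  -0.97
```

Request:
{"op": "send_rows", "data": {
  "motion": [
    {"hand": 0.3,"slide": [0,0,0],"spin": -0.145},
    {"hand": 0.3,"slide": [0,0,0],"spin": -0.145},
    {"hand": 0.3,"slide": [0,0,0],"spin": -0.145},
    {"hand": 0.3,"slide": [0,0,0],"spin": -0.145},
    {"hand": 0.3,"slide": [0,0,0],"spin": -0.145},
    {"hand": 0.3,"slide": [0,0,0],"spin": -0.145}
  ]
}}

```text
time: 22.75
tool_pos: [0.6323, 0.0194, 0.0978]
tool_rot: [-2.165, 1.536, -3.096]
contact_force: [0.2, 0.2, -0.5]
opening: 0.0598
```

```bash
python3 st.py 0.6325 0.0195 0.0985 0.707
```

```text
t 22.75 pos [0.6323 0.0194 0.0978] jawyaw 0.640 (rel shaker 0.741) down [-0.034 -0.002 -0.999] open 59.8
  in shaker xy(mm) [ 0.3 -0. ] F [ 0.25  0.23 -0.48] T [ 0.043 -0.157  0.02 ] q [-0.088  0.672  1.338 -0.005  1.166 -0.726]
  slide to target (tool axes mm) [-0.7  0.1  0. ]
  spin (about tool x, down)  -0.067
```

Request:
{"op": "send_rows", "data": {
  "motion": [
    {"hand": 0.3,"slide": [-1,0,0],"spin": -0.065},
    {"hand": 0.1,"slide": [0,0,0],"spin": 0},
    {"hand": -0.1,"slide": [0,0,0],"spin": 0},
    {"hand": -0.15,"slide": [0,0,0],"spin": 0},
    {"hand": -0.15,"slide": [0,0,0],"spin": 0}
  ]
}}

```text
time: 23.25
tool_pos: [0.6325, 0.0196, 0.0988]
tool_rot: [-2.241, 1.537, -3.101]
contact_force: [0.4, 0.2, 0.4]
opening: 0.0459
```

```bash
python3 st.py
```

```text
t 23.25 pos [0.6325 0.0196 0.0988] jawyaw 0.711 (rel shaker 0.812) down [-0.034 -0.001 -0.999] open 45.9
  in shaker xy(mm) [0.5 0.2] F [0.44 0.24 0.39] T [ 0.014 -0.193  0.022] q [-0.088  0.671  1.336 -0.005  1.168 -0.797]
```

Request:
{"op": "send_rows", "data": {
  "motion": [
    {"hand": -0.15,"slide": [0.1,0,0],"spin": 0.08},
    {"hand": -0.15,"slide": [0.1,0,0],"spin": 0.08}
  ]
}}

```text
time: 23.45
tool_pos: [0.6325, 0.0197, 0.0987]
tool_rot: [-2.073, 1.537, -3.098]
contact_force: [0.5, 0.1, 0.4]
opening: 0.0455
```

```bash
python3 st.py
```

```text
t 23.45 pos [0.6325 0.0197 0.0987] jawyaw 0.546 (rel shaker 0.647) down [-0.034 -0.001 -0.999] open 45.5
  in shaker xy(mm) [0.5 0.3] F [0.47 0.08 0.43] T [ 0.138 -0.27   0.178] q [-0.088  0.671  1.337 -0.005  1.167 -0.632]
```

Request:
{"op": "send_rows", "data": {
  "motion": [
    {"hand": -0.15,"slide": [0.1,0,0],"spin": 0.08}
  ]
}}

```text
time: 23.55
tool_pos: [0.6326, 0.0197, 0.0986]
tool_rot: [-1.988, 1.537, -3.097]
contact_force: [0.5, 0.7, -0.6]
opening: 0.0456
```

```bash
python3 st.py
```

```text
t 23.55 pos [0.6326 0.0197 0.0986] jawyaw 0.463 (rel shaker 0.564) down [-0.034 -0.002 -0.999] open 45.6
  in shaker xy(mm) [0.5 0.3] F [ 0.54  0.72 -0.64] T [ 0.165 -0.306  0.259] q [-0.088  0.671  1.337 -0.005  1.167 -0.548]
```

Request:
{"op": "send_rows", "data": {
  "motion": [
    {"hand": -0.15,"slide": [0.1,0,0],"spin": 0.08}
  ]
}}

```text
time: 23.65
tool_pos: [0.6326, 0.0197, 0.0986]
tool_rot: [-1.903, 1.537, -3.095]
contact_force: [0.1, -0.5, 0.7]
opening: 0.0459
```

```bash
python3 st.py
```

```text
t 23.65 pos [0.6326 0.0197 0.0986] jawyaw 0.379 (rel shaker 0.480) down [-0.034 -0.002 -0.999] open 45.9
  in shaker xy(mm) [0.6 0.3] F [ 0.1  -0.47  0.66] T [ 0.155 -0.259  0.248] q [-0.088  0.671  1.337 -0.005  1.167 -0.465]
```

```bash
python3 - <<'E'
from st import *
t=[]
for i in range(6):
    t.append(observe()["torque"][2]); vision.read_camera("side")
t.append(observe()["torque"][2]); print(np.round(t,3),np.mean(t)); st()
E
```

```text
[ 0.248 -0.139 -0.184 -0.246 -0.205 -0.204 -0.259] -0.14131423398264326
t 23.95 pos [0.6327 0.0197 0.0986] jawyaw 0.384 (rel shaker 0.485) down [-0.033 -0.001 -0.999] open 45.4
  in shaker xy(mm) [0.6 0.3] F [ 0.59 -0.02  1.09] T [ 0.136 -0.315 -0.259] q [-0.088  0.671  1.337 -0.005  1.167 -0.469]
```

Request:
{"op": "send_rows", "data": {
  "motion": [
    {"hand": -0.15,"slide": [0,0,0],"spin": 0}
  ]
}}

```text
time: 24.05
tool_pos: [0.6327, 0.0197, 0.0986]
tool_rot: [-1.918, 1.537, -3.104]
contact_force: [0.1, 1.0, 0.1]
opening: 0.0458
```

```bash
python3 st.py
```

```text
t 24.05 pos [0.6327 0.0197 0.0986] jawyaw 0.385 (rel shaker 0.486) down [-0.033 -0.001 -0.999] open 45.8
  in shaker xy(mm) [0.6 0.3] F [0.14 0.97 0.15] T [ 0.171 -0.277 -0.221] q [-0.088  0.671  1.337 -0.005  1.167 -0.47 ]
```

Request:
{"op": "send_rows", "data": {
  "motion": [
    {"hand": -0.15,"slide": [0,0,0],"spin": 0}
  ]
}}

```text
time: 24.15
tool_pos: [0.6326, 0.0197, 0.0986]
tool_rot: [-1.92, 1.537, -3.105]
contact_force: [0.5, -0.3, -0.1]
opening: 0.046
```

```bash
python3 st.py
```

```text
t 24.15 pos [0.6326 0.0197 0.0986] jawyaw 0.385 (rel shaker 0.486) down [-0.033 -0.001 -0.999] open 46.0
  in shaker xy(mm) [0.6 0.3] F [ 0.49 -0.32 -0.07] T [ 0.144 -0.327 -0.223] q [-0.088  0.671  1.337 -0.004  1.167 -0.471]
```

Request:
{"op": "send_rows", "data": {
  "motion": [
    {"hand": 0.1,"slide": [0,0,0],"spin": 0},
    {"hand": 0.3,"slide": [0,0,0],"spin": 0},
    {"hand": 0.3,"slide": [0,0,0],"spin": 0}
  ]
}}

```text
time: 24.45
tool_pos: [0.6322, 0.0195, 0.0984]
tool_rot: [-1.906, 1.536, -3.09]
contact_force: [-0.2, -1.0, 0.1]
opening: 0.0584
```

```bash
python3 st.py 0.6325 0.0195 0.2
```

```text
t 24.45 pos [0.6322 0.0195 0.0984] jawyaw 0.387 (rel shaker 0.488) down [-0.035 -0.002 -0.999] open 58.4
  in shaker xy(mm) [0.2 0.1] F [-0.19 -0.97  0.12] T [ 0.023 -0.152 -0.005] q [-0.088  0.671  1.337 -0.005  1.168 -0.472]
  slide to target (tool axes mm) [-101.6   -3.1   -1. ]
```

Request:
{"op": "send_rows", "data": {
  "motion": [
    {"hand": 0.3,"slide": [-15,0,0],"spin": 0},
    {"hand": 0.3,"slide": [-30,0,0],"spin": 0},
    {"hand": 0.3,"slide": [-35,0,0],"spin": 0},
    {"hand": 0.3,"slide": [-35,0,0],"spin": 0},
    {"hand": 0.3,"slide": [-20,0,0],"spin": 0},
    {"hand": 0.3,"slide": [0,0,0],"spin": 0}
  ]
}}

```text
time: 25.05
tool_pos: [0.6358, 0.0197, 0.2363]
tool_rot: [-1.904, 1.531, -3.087]
contact_force: [0.3, 0.1, 0.1]
opening: 0.0596
```

```bash
python3 st.py 0.40 -0.20 0.26
```

```text
t 25.05 pos [0.6358 0.0197 0.2363] jawyaw 0.388 (rel shaker 0.489) down [-0.04  -0.002 -0.999] open 59.6
  in shaker xy(mm) [3.7 0.6] F [0.32 0.08 0.06] T [ 0.021 -0.189 -0.025] q [-0.087  0.572  1.127 -0.006  1.483 -0.474]
  slide to target (tool axes mm) [ -13.8 -302.1  113.9]
```

Request:
{"op": "send_rows", "data": {
  "motion": [
    {"hand": 0.3,"slide": [-4,-43,16],"spin": 0},
    {"hand": 0.3,"slide": [-4,-43,16],"spin": 0},
    {"hand": 0.3,"slide": [-4,-43,16],"spin": 0},
    {"hand": 0.3,"slide": [-2,-43,16],"spin": 0},
    {"hand": 0.3,"slide": [0,-43,16],"spin": 0},
    {"hand": 0.3,"slide": [0,-43,16],"spin": 0},
    {"hand": 0.3,"slide": [0,-25,9],"spin": 0},
    {"hand": 0.3,"slide": [0,0,0],"spin": 0}
  ]
}}

```text
time: 25.85
tool_pos: [0.4026, -0.1887, 0.2485]
tool_rot: [-1.999, 1.516, 3.106]
contact_force: [0.1, 1.1, 0.8]
opening: 0.0598
```

```bash
python3 - <<'E'
from st import *
from fit import fit
st()
ps={}
for n in ("top","side"):
    p=vision.read_camera(n); ps[n]=p; a=p["pixels"]
    cv2.imwrite(f"pics/{n}9.png",a); cv2.imwrite(f"pics/{n}9c.png",cv2.resize(a[140:280,210:350],None,fx=4,fy=4,interpolation=cv2.INTER_CUBIC))
fit(ps)
for n,t in (("top","bottle_blue"),("top","beaker"),("top","tip_box"),("top","tube_rack")):
    for d in vision.cut_out(ps[n],t)[:2]: print(t,round(d["conf"],2),np.round(d["uv"]))
E
```

```text
t 25.85 pos [ 0.4026 -0.1887  0.2485] jawyaw 0.394 (rel shaker 0.495) down [-0.054  0.002 -0.999] open 59.8
  in shaker xy(mm) [-207.3 -230.2] F [0.12 1.1  0.83] T [-0.01  -0.165  0.045] q [-0.59   0.206  1.653 -0.03   1.329 -0.976]
top tab 39 med [0.5529 0.0238 0.108 ] lo [0.5455 0.0191 0.0864] hi [0.5691 0.0328 0.1229]
   top part 17 [0.5565 0.0245 0.1205] mid [0.557  0.0266 0.1204]
top nut 106 med [0.6268 0.0176 0.1178] lo [6.119e-01 6.000e-04 9.090e-02] hi [0.6501 0.0341 0.1218]
   top part 65 [0.6297 0.0169 0.1192] mid [0.6321 0.0173 0.1192]
top post 1 18 [0.6404 0.0991 0.1981]
top post -1 20 [ 0.6241 -0.0597  0.1991]
top platform 3304 ((610.4572143554688, 22.04552459716797), (209.6454315185547, 249.56602478027344), 84.03419494628906) z 0.043010547127938614
side tab 163 med [0.5596 0.0354 0.1065] lo [0.5467 0.0267 0.0905] hi [0.573  0.0394 0.1212]
   top part 44 [0.56   0.0336 0.1189] mid [0.5598 0.0324 0.1187]
side nut 235 med [0.6272 0.0298 0.1059] lo [0.6113 0.0158 0.0914] hi [0.6507 0.0443 0.1202]
   top part 58 [0.6305 0.0296 0.1179] mid [0.6312 0.0294 0.1179]
side post 1 23 [0.6409 0.1031 0.1973]
side post -1 20 [ 0.6251 -0.0566  0.1967]
side platform 1890 ((611.2674560546875, 27.65674591064453), (211.6433563232422, 249.96043395996094), 84.0548095703125) z 0.04333233107643908
beaker 0.64 [284. 213.]
tip_box 0.9 [395. 179.]
tube_rack 0.82 [344. 219.]
tube_rack 0.7 [272. 176.]
```

View pics/top9c.png

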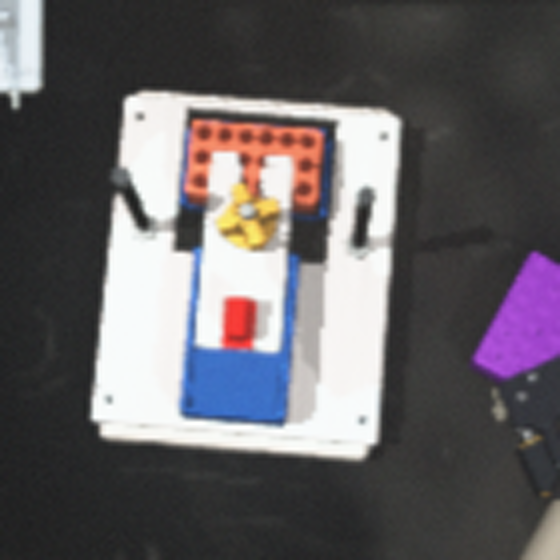

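View pics/side9c.png

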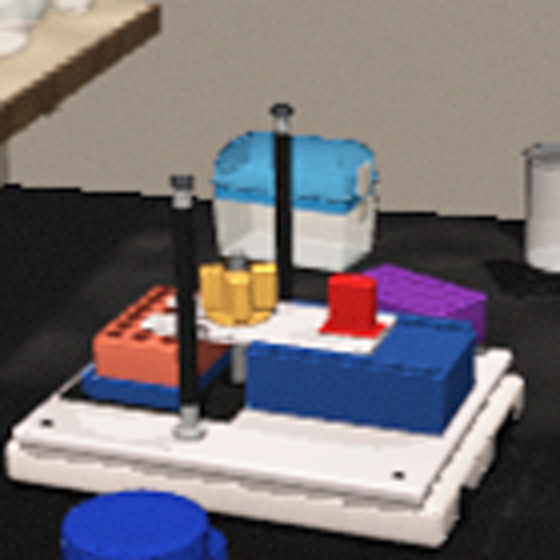

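The plate is home and the nut sits on it. Nothing else has shifted and the arm is clear, so I'm handing the job in.

```bash
python3 -c "
from cell import job; print(job.hand_in())"
```

```text
the job is handed in; nothing more can be done
None
```

I clamped the rack and handed the job in at about 26 s of robot time. The plate is home against the stud and the nut is tightened onto it.

- **Plate:** I gripped the red tab and slid it about 39 mm. It stopped firmly on the stud, 73 mm from the tab, as expected. The force was about 5 N at contact, rising to 10.6 N on a short push to confirm it. The last pictures show it has not moved since.
- **Nut:** I turned it clockwise about 3.3 rad in three strokes, with the gripper always within about 47° of the shaker's x axis. The torque stayed near 0.06 N m while the nut was free. It then climbed to about 0.25 N m, which is roughly 0.19 above the free value. The pictures show the nut dropped about 4 mm.
- **Tightness margin:** a straight-line fit through the noisy torque readings (±0.024 N m) gives 0.215 above free. That is just past the 0.14–0.2 band, which I estimate as about 20 N on the plate. I did not back the nut off.
- **Reverse torque:** while I paused before letting go, the wrist pulled about 0.22 N m in the loosening direction. The jaws moved back only about 0.006 rad.
- **Tool tilt:** the tool was tilted about 2° for most of the plate slide and the nut turning. I saw no harm from it.
- **Other items:** the posts read the same positions as at the start. The tip box and rack looked unmoved in the last pictures, within a few pixels of detection error. The detector missed the bottle and misplaced the beaker in the last top picture. What shows of both in the side picture is where it was, and the arm never went near them.

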